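Make up two guest kits at the linen closet

TASK

Make up the two guest kits from the closet stock: put the amber bottle, the yellow tin and the wooden nail brush in the olive tray, and the green bottle and the red tin in the grey tray. Bottles must stand upright and the tins and brush lie right way up, each flat on the floor of its tray and none on top of another; set them down, do not drop them. Leave the blue bottle and the bare metal tin where they are.

Things in the scene. Friction and masses are not known exactly. Their poses are not given: they have to be found in the camera images.
- olive_tray: olive-green open tray with a cream band outside, one undivided space, fixed to the surface; outside 240 mm along its x, 160 mm along its y, 40 mm high; walls 5 mm, floor 5 mm thick (inside 230 x 150 mm, 35 mm deep). Origin: centre of its underside on the work surface; z up. It stands to the left or right of the stock, turned by up to about 0.2 rad
- grey_tray: grey open tray with a cream band outside, one undivided space, fixed to the surface; outside 240 mm along its x, 160 mm along its y, 40 mm high; walls 5 mm, floor 5 mm thick (inside 230 x 150 mm, 35 mm deep). Origin: centre of its underside on the work surface; z up. It stands to the left or right of the stock, turned by up to about 0.2 rad
- amber_bottle: amber (orange-brown) bottle with a white cap; round, upright, 44 mm diameter from the base to 58 mm up, sloping shoulder to 67 mm, then a 26 mm diameter cap to the top at 90 mm; about 0.12 kg. Origin: centre of its underside; z up along the bottle. Yaw is of no account
- green_bottle: green bottle with a black cap; round, upright, 44 mm diameter from the base to 58 mm up, sloping shoulder to 67 mm, then a 26 mm diameter cap to the top at 90 mm; about 0.12 kg. Origin: centre of its underside; z up along the bottle. Yaw is of no account
- yellow_tin: yellow tin; flat rectangular soap tin with rounded edges, closed (the lid does not come off), small cream label on its top; 80 mm along its x, 54 mm along its y, 32 mm high, lying flat; about 0.1 kg. Origin: centre of its underside; z up
- red_tin: red tin; flat rectangular soap tin with rounded edges, closed (the lid does not come off), small cream label on its top; 80 mm along its x, 54 mm along its y, 32 mm high, lying flat; about 0.1 kg. Origin: centre of its underside; z up
- nail_brush: wooden nail brush lying bristles down: light-brown wooden back 86 mm along its x, 42 mm along its y, from 18 to 35 mm up, over a stiff cream bristle block 78 x 34 mm, 0 to 18 mm up; about 0.08 kg. Origin: centre of its underside (the bristle ends); z up
- blue_bottle: all-blue bottle with a blue cap (stays in stock); round, upright, 44 mm diameter from the base to 58 mm up, sloping shoulder to 67 mm, then a 26 mm diameter cap to the top at 90 mm; about 0.12 kg. Origin: centre of its underside; z up along the bottle. Yaw is of no account
- metal_tin: bare silver-grey metal tin (stays in stock); flat rectangular soap tin with rounded edges, closed (the lid does not come off), no label; 80 mm along its x, 54 mm along its y, 32 mm high, lying flat; about 0.1 kg. Origin: centre of its underside; z up

How it is judged:
By the outcome, as a careful person would: the job done as asked, in the order asked, and still so for the second after the job is handed in, with the robot touching nothing.
It also fails if it takes over 131 s, if anything falls off the work surface, if the arm or the gripper's body presses on something with over 40 N, if the wrist force passes 120 N, or if a joint passes its speed limit or range.

ROBOT

A 6-joint arm with a two-finger parallel gripper is mounted at the origin on the work surface. World frame = base frame: x ahead of the robot, y to its left, z up, the work surface at z = 0. Lengths are in m, angles in rad, forces in N, time in s.
With the tool pointing down it reaches from about 0.25 to 0.775 m from the base axis. Payload 4 kg.
Tool frame: the origin (TCP) lies midway between the tips of the shut fingers; the grasp point (between the pads) lies 19 mm behind it; z points along the fingers, y is the direction in which the jaws open and shut (so a half turn about z gives the same grasp; the last joint's range is limited). The gripper opens to 94 mm and grips with 3 to 60 N. Pads are 16 mm wide; open, the fingers measure 119 mm over their backs; the gripper's body (75 mm by 177 mm) begins 78 mm behind the grasp point.
Start: joints at [1.02, 0.087, 1.371, -0, 1.684, -0.103], TCP at [0.238, 0.496, 0.206] pointing down, gripper open.
Joint ranges: [-3.1, 3.1], [-0.76, 2.03], [0.27, 2.55], [-1.08, 4.22], [0.17, 2.65], [-2.57, 2.57]. Speed limits (rad/s): [2.79, 2.79, 3.14, 3.14, 3.14, 3.14].

INTERFACE

Orientations are given as a rotation vector (axis times angle).
In Python, from bench import arm gives the robot as it stands.
- The arm moves only by the tool send_rows, never from a script. Its argument "increments" is a list of rows, each an object with "linear": the shift along the tool's x, y, z in cm, a list of three; "roll": the turn about the tool's z in rad; "claw": the opening, from -1 (shut) to 1 (fully open). In form: [{"linear": [tx, ty, tz], "roll": roll, "claw": claw}, ...]. A call has exactly 8 rows; each row shifts and turns the commanded pose from where the row before left it, along the tool's axes as they then stand; what a row does not reach is not made up. A row lasts 1/12 s, in which the tool goes at most 41.7 mm and 7.16 degrees, less where a joint would pass 70% of its speed; a pose out of reach is approached as far as the arm can. A call is refused whole if a number of a shift passes 4.17 or a number of a turn 0.125, either way. A call with a gripper value outside its range is refused whole. The fingers move at their own pace and stop on an object; "force" is the grip in N (left out, the last holds). Time passes only in rows, so rows that do not move let the fingers close, or fill a call up. It gives the time, the measured TCP pose, the force and the opening at its end, in the units of the state.
- arm.observe(): the state, without advancing time (a new reading comes with each control period).
- arm.get_image(name): name is "scene" or "top"; returns a dict with "color" (480x640x3 uint8, red, green, blue), "fovy" (degrees; the focal length in pixels is half the picture's height over the tangent of half this angle, whatever the lens; pixels are square), "cx", "cy" (the principal point, pixels), "world_to_cam" (4x4, takes a point from world to camera coordinates). Camera axes: x right, y up, looking along -z (the intrinsics and any distortion apply to the point x, -y, -z); pixel columns grow to the right and rows downward; lengths in m; the calibration is good to about 2 mm. A picture is of the moment at which its call begins. There is no depth.
- arm.close_job(): hands the job in, once; it reports no verdict.
Trained networks look in a picture, given as the dict that the camera call returned (one of the last four; its "shot" number tells which), for a name from the list of things; names that differ only in an ending like _2 or _b are one class to them, and where a whole thing is asked for, a point or a joint stands for the part that bears it (a point fixed in the world has none). Each returns a list of dicts, best first, with "p" (0 to 1); they miss things now and then, are a little off and sometimes report something else, mostly with a low value. They report only what shows in the picture. A call takes as long as a camera call.
- arm.boxes_of(picture, target): "point" ([column, row] in pixels, amid what is visible of it).
- arm.cut_out(picture, target): "region" (480x640 bool, what is visible of it) and "point" ([column, row] in pixels, amid what is visible of it).
- arm.landmark_of(picture, target): "point" ([column, row] in pixels: a listed point, or the origin of a listed thing).
The state is a dict: "time_s": time; "joint_positions": joint angles; "joint_vel": joint speeds; "joint_efforts": joint torques, N m; "ee_pos": TCP position; "tool_rot": TCP orientation; "ft_force": force on the tool from outside, world axes, zero at the start; "ft_torque": the same for the moment, N m; "gripper_width": opening from 0.0 (shut) to 1.0 (fully open).
Only numpy, scipy, OpenCV 4.12 (cv2) and the standard library are available. Lean on these libraries where they do the work, as an engineer would, in place of code of your own. Each camera call takes 0.05 s, during which the arm holds its last target. There are 200 camera calls.

## Working session

There is one attempt and no reset: what is moved stays moved. The work goes in short steps, Python scripts to look and compute and a tool call to move; the robot and the scene stay as the last step left them, time stands still between calls to the robot, and variables do not carry over. Pictures are saved under pics/ and viewed, about 12 in all and at most 16, crops included, and the job is handed in when it is done.

Besides the shell and the picture viewer there is one more tool, called after "Call:" as name(argument=value, ...), one argument or row to a line, values as JSON. send_rows: Moves the arm, as the interface text tells. Its arguments: {"type":"object","properties":{"increments":{"type":"array","items":{"type":"object","properties":{"linear":{"type":"array","items":{"type":"number"}},"roll":{"type":"number"},"claw":{"type":"number"}}}},"force":{"type":"number"}},"required":["increments"]}

```bash
mkdir -p pics
cat > h.py <<'E'
import numpy as np, cv2
from bench import arm
from scipy.spatial.transform import Rotation as R
def f(p): return 240/np.tan(np.radians(p['fovy'])/2)
def ray(p,uv,z):
    M=np.array(p['world_to_cam']); o=-M[:3,:3].T@M[:3,3]
    c=np.array([(uv[0]-p['cx'])/f(p),-(uv[1]-p['cy'])/f(p),-1]); d=M[:3,:3].T@c
    return (o+d*(z-o[2])/d[2])
def proj(p,X):
    M=np.array(p['world_to_cam']); c=M[:3,:3]@np.array(X)+M[:3,3]
    return np.array([p['cx']+f(p)*c[0]/-c[2], p['cy']-f(p)*c[1]/-c[2]])
def save(p,n): cv2.imwrite('pics/'+n,p['color'][:,:,::-1])
E
python3 - <<'E'
from h import *
print(arm.observe())
for n in('top','scene'):
    p=arm.get_image(n); save(p,n+'0.png'); print(n,{k:v for k,v in p.items() if k!='color'})
    for t,h in dict(olive_tray=.04,grey_tray=.04,amber_bottle=.09,green_bottle=.09,blue_bottle=.09,yellow_tin=.032,red_tin=.032,metal_tin=.032,nail_brush=.035).items():
        for d in arm.cut_out(p,t)[:2]:
            m=d['region'].astype(np.uint8); q=cv2.minAreaRect(cv2.findNonZero(m)) if m.any() else None
            print(t,round(d['p'],2),np.round(d['point']),ray(p,d['point'],h).round(3)[:2],int(m.sum()),np.round(q[0]),np.round(q[1]),round(q[2]))
        for d in arm.landmark_of(p,t)[:1]: print('   lm',round(d['p'],2),np.round(d['point']),ray(p,d['point'],0).round(3)[:2])
E
```

```text
{'time_s': 0.0, 'joint_positions': array([ 1.01991386e+00,  8.79535872e-02,  1.37221930e+00, -2.45616521e-05,
        1.68359092e+00, -1.03080161e-01]), 'joint_vel': array([-0.00012737,  0.00073106,  0.00019938, -0.00075498,  0.00093942,
       -0.00013417]), 'joint_efforts': array([-1.18034877e-03, -3.40194798e+01, -3.02421641e+01,  7.18046352e-02,
        3.30724823e-02, -1.85340932e-04]), 'ee_pos': array([0.2378616 , 0.49530953, 0.20432268]), 'tool_rot': array([-0.69739789, -3.06251437,  0.00324135]), 'ft_force': array([ 0.00719442, -0.0297926 ,  0.49348194]), 'ft_torque': array([ 0.0040407 , -0.05962577,  0.0194854 ]), 'gripper_width': 0.9972256944540381}
top {'fovy': 42.502148738981326, 'cx': 313.9021900981406, 'cy': 233.14781090324968, 'world_to_cam': array([[-0.01841441, -0.9998185 , -0.00488728,  0.0042649 ],
       [ 0.99793871, -0.0186799 ,  0.06139542, -0.55063932],
       [-0.06147557, -0.00374664,  0.99810156, -1.13287399],
       [ 0.        ,  0.        ,  0.        ,  1.        ]]), 'shot': 1}
olive_tray 0.75 [145. 251.] [0.523 0.303] 12229 [147. 251.] [ 94. 133.] 9
 
[... 1802 characters left out ...]
7.] [ 0.574 -0.01 ] 908 [310. 246.] [42. 25.] 90
   lm 0.66 [309. 257.] [ 0.542 -0.008]
blue_bottle 0.83 [311. 247.] [ 0.574 -0.009] 874 [310. 246.] [42. 24.] 90
   lm 0.6 [309. 256.] [ 0.54  -0.008]
yellow_tin 0.75 [338. 195.] [0.436 0.058] 1284 [336. 195.] [31. 45.] 32
   lm 0.97 [338. 202.] [0.431 0.06 ]
red_tin 0.66 [311. 248.] [ 0.543 -0.004] 894 [310. 246.] [42. 25.] 90
red_tin 0.6 [386. 245.] [0.551 0.127] 1440 [385. 247.] [32. 47.] 5
   lm 0.76 [384. 252.] [0.546 0.126]
metal_tin 0.17 [336. 196.] [0.438 0.054] 1312 [336. 195.] [32. 46.] 32
   lm 0.75 [246. 273.] [ 0.561 -0.121]
nail_brush 0.67 [357. 317.] [0.681 0.054] 1435 [357. 318.] [53. 28.] 41
   lm 0.8 [358. 321.] [0.673 0.06 ]
```

View pics/top0.png

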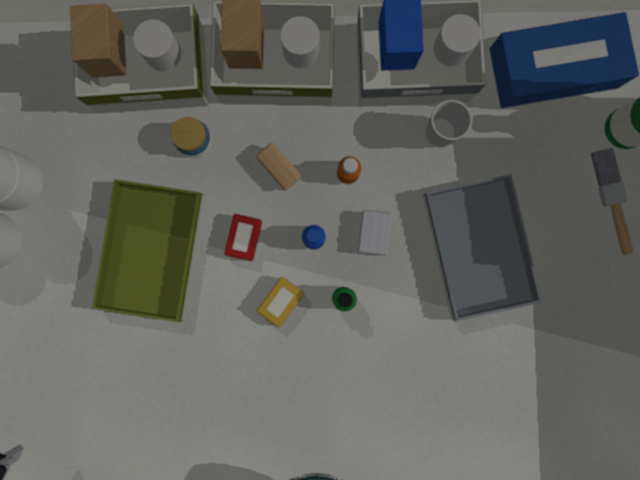

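View pics/scene0.png

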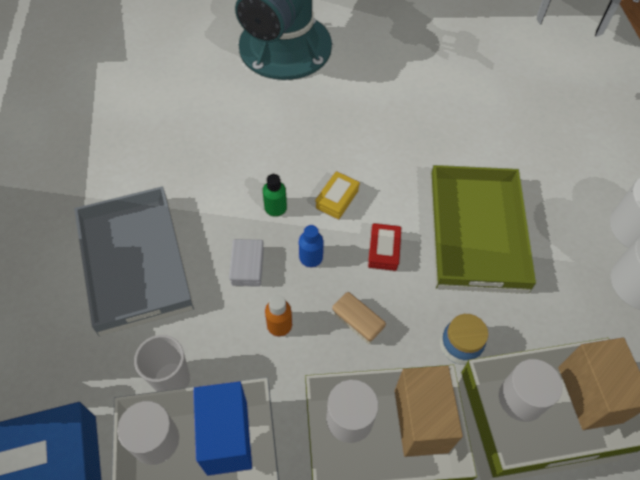

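The top view shows the olive tray around (147,250), grey around (481,248), red tin (243,237), yellow tin (281,302), brush (278,167), amber bottle (349,169), green (344,299), blue (314,237) and metal tin (375,233). The detections match. Next I'll fit the poses to the masks in both views.

```bash
cat > fit.py <<'E'
from h import *
from scipy.optimize import minimize
import json
def box(a,b,z0,z1): return np.array([[i*a/2,j*b/2,z] for i in(-1,1) for j in(-1,1) for z in(z0,z1)])
def cyl(d,z): t=np.arange(0,6.28,.26); return np.c_[d/2*np.cos(t),d/2*np.sin(t),0*t+z]
V=dict(olive_tray=box(.24,.16,0,.04),grey_tray=box(.24,.16,0,.04),nail_brush=np.r_[box(.086,.042,.018,.035),box(.078,.034,0,.018)])
for n in('yellow','red','metal'): V[n+'_tin']=box(.079,.053,0,.032)
for n in('amber','green','blue'): V[n+'_bottle']=np.r_[cyl(.044,0),cyl(.044,.058),cyl(.026,.067),cyl(.026,.09)]
S=4
def sil(p,v,x):
    c,s=np.cos(x[2]),np.sin(x[2]); w=v@np.array([[c,s,0],[-s,c,0],[0,0,1]])+[x[0],x[1],x[3] if len(x)>3 else 0]
    h=[]
    gs=[w] if len(v)<50 else [w[:50],w[25:]]
    m=np.zeros((480*S,640*S),np.uint8)
    for g in gs:
        uv=np.array([proj(p,q) for q in g])
        cv2.fillConvexPoly(m,cv2.convexHull(((uv+.5)*S*16-8).astype(np.int32)),1,shift=4)
    return m
def score(ps,ms,v,x):
    t=0
    for p,m in zip(ps,ms):
        a=sil(p,v,x); t+=(a&m).sum()/max(1,(a|m).sum())
    return t/len(ms)
def fit(ps,name,x0,z=0):
    v=V[name]; P=[];M=[]
    for p in ps:
        ds=[d for d in arm.cut_out(p,name) if d['p']>.3]
        ds=[d for d in ds if np.linalg.norm(d['point']-proj(p,[x0[0],x0[1],.03]))<25]
        if ds: P.append(p);M.append(cv2.resize(ds[0]['region'].astype(np.uint8),None,fx=S,fy=S,interpolation=cv2.INTER_NEAREST))
    if not P: return None
    best=None
    yaws=[0] if 'bottle' in name else ([-.15,0,.15] if 'tray' in name else np.arange(0,3.1,.4))
    for y in yaws:
        g=lambda q:-score(P,M,v,[q[0],q[1],q[2]*10,z])
        r=minimize(g,[x0[0],x0[1],y/10],method='Nelder-Mead',options=dict(initial_simplex=[[x0[0]+a,x0[1]+b,y/10+c] for a,b,c in((0,0,0),(.01,0,0),(0,.01,0),(0,0,.02))],maxiter=60,xatol=2e-4,fatol=1e-3))
        if best is None or r.fun<best.fun: best=r
    return [round(float(best.x[0]),4),round(float(best.x[1]),4),round(float(best.x[2]*10),3),round(-best.fun,3),len(P)]
E
cat > go.py <<'E'
from fit import *
ps=[arm.get_image('top'),arm.get_image('scene')]
X=dict(olive_tray=(.52,.3),grey_tray=(.516,-.312),amber_bottle=(.657,-.075),green_bottle=(.427,-.055),blue_bottle=(.542,-.005),yellow_tin=(.424,.057),red_tin=(.547,.126),metal_tin=(.55,-.117),nail_brush=(.674,.057))
o={n:fit(ps,n,x) for n,x in X.items()}
json.dump(o,open('poses.json','w'))
for k in o.items(): print(*k)
E
time python3 go.py
```

```text
olive_tray [0.5236, 0.3008, -0.17, np.float64(0.982), 2]
grey_tray [0.5183, -0.3145, 0.194, np.float64(0.983), 2]
amber_bottle [0.6651, -0.072, 0.107, np.float64(0.94), 2]
green_bottle [0.4289, -0.0582, 0.042, np.float64(0.917), 2]
blue_bottle [0.5421, -0.0049, 0.255, np.float64(0.928), 2]
yellow_tin [0.4244, 0.0591, 2.493, np.float64(0.914), 2]
red_tin [0.545, 0.1263, -0.25, np.float64(0.909), 2]
metal_tin [0.5487, -0.1179, -0.115, np.float64(0.932), 2]
nail_brush [0.6756, 0.0586, 0.681, np.float64(0.912), 2]
real	1m17.752s
user	1m0.774s
sys	0m11.821s
```

```bash
cat > to.py <<'E'
import sys
from h import *
def to(x,y,z,yaw,s=None):
    s=s or arm.observe(); M=R.from_rotvec(s['tool_rot']).as_matrix(); p=np.array(s['ee_pos'])
    cur=np.arctan2(M[1,1],M[0,1]); d=(yaw-cur+np.pi/2)%np.pi-np.pi/2
    Mr=R.from_euler('z',d).as_matrix()@M
    l=Mr.T@(np.array([x,y,z])-p)*100; l0=M.T@(np.array([x,y,z])-p)*100
    print('t %.2f pos'%s['time_s'],p.round(4),'yaw %.3f tilt %.3f'%(cur,np.arccos(-M[2,2])),'w %.1f'%(s['gripper_width']*94),'q1 %.2f q6 %.2f'%(s['joint_positions'][0],s['joint_positions'][5]),'F',np.round(s['ft_force'],1))
    print('  roll %.3f then lin cm'%(-d),l.round(2),'| before roll',l0.round(2),'q6 after %.2f'%(np.arctan2(y,x)-cur-d))
def loc(T,lx,ly): c,s=np.cos(T[2]),np.sin(T[2]); return T[0]+c*lx-s*ly,T[1]+s*lx+c*ly
O=(.5236,.3008,-.17); G=(.5183,-.3145,.194)
if __name__=='__main__': to(*map(float,sys.argv[1:5]))
E
python3 to.py .665 -.072 .18 1.571
python3 -c "
from to import *
for n,T,l in(('amber',O,(0,.042)),('ytin',O,(-.062,-.018)),('brush',O,(.062,-.018)),('green',G,(-.05,0)),('red',G,(.05,0))): print(n,np.round(loc(T,*l),4))"
```

```text
t 2.90 pos [0.2381 0.4958 0.2055] yaw 1.123 tilt 0.000 w 94.0 q1 1.02 q6 -0.10 F [-0.3  0.2 -0.8]
  roll -0.448 then lin cm [-42.67 -56.79   2.55] | before roll [-63.06 -32.7    2.55] q6 after -1.68
amber [0.5307 0.3422]
ytin [0.4594 0.2935]
brush [0.5817 0.2726]
green [ 0.4692 -0.3241]
red [ 0.5674 -0.3049]
```

Call:
send_rows(
  increments=[
    {"linear":[0,0,0],"roll":-0.112,"claw":0.4},
    {"linear":[0,0,0],"roll":-0.112,"claw":0.4},
    {"linear":[0,0,0],"roll":-0.112,"claw":0.4},
    {"linear":[0,0,0],"roll":-0.112,"claw":0.4},
    {"linear":[-1.5,-2.0,0],"roll":0,"claw":0.4},
    {"linear":[-2.0,-2.7,0],"roll":0,"claw":0.4},
    {"linear":[-2.0,-2.7,0],"roll":0,"claw":0.4},
    {"linear":[-2.0,-2.7,0],"roll":0,"claw":0.4},
  ],
  force=20,
)

```text
time_s: 3.57
ee_pos: [0.3136, 0.3938, 0.2055]
tool_rot: [-0.002, 3.141, 0.0]
ft_force: [0.8, -0.3, 0.5]
gripper_width: 0.702
```

Call:
send_rows(
  increments=[
    {"linear":[-2.0,-2.7,0],"roll":0,"claw":0.4},
    {"linear":[-2.0,-2.7,0],"roll":0,"claw":0.4},
    {"linear":[-2.0,-2.7,0],"roll":0,"claw":0.4},
    {"linear":[-2.0,-2.7,0],"roll":0,"claw":0.4},
    {"linear":[-2.0,-2.7,0],"roll":0,"claw":0.4},
    {"linear":[-2.0,-2.7,0],"roll":0,"claw":0.4},
    {"linear":[-2.0,-2.7,0],"roll":0,"claw":0.4},
    {"linear":[-2.0,-2.7,0],"roll":0,"claw":0.4},
  ],
)

```text
time_s: 4.23
ee_pos: [0.474, 0.1774, 0.2057]
tool_rot: [-0.0, 3.141, 0.001]
ft_force: [1.3, 1.0, -0.5]
gripper_width: 0.698
```

Call:
send_rows(
  increments=[
    {"linear":[-2.0,-2.7,0.4],"roll":0,"claw":0.4},
    {"linear":[-2.0,-2.7,0.4],"roll":0,"claw":0.4},
    {"linear":[-2.0,-2.7,0.4],"roll":0,"claw":0.4},
    {"linear":[-2.0,-2.7,0.4],"roll":0,"claw":0.4},
    {"linear":[-2.0,-2.7,0.4],"roll":0,"claw":0.4},
    {"linear":[-2.0,-2.7,0.4],"roll":0,"claw":0.4},
    {"linear":[-2.0,-2.7,0],"roll":0,"claw":0.4},
    {"linear":[-1.2,-1.6,0],"roll":0,"claw":0.4},
  ],
)

```text
time_s: 4.9
ee_pos: [0.6264, -0.0293, 0.1804]
tool_rot: [-0.004, -3.141, 0.001]
ft_force: [0.4, 0.1, -0.6]
gripper_width: 0.7
```

```bash
python3 to.py .665 -.072 .025 1.571
```

```text
t 4.90 pos [ 0.6264 -0.0293  0.1804] yaw 1.569 tilt 0.001 w 65.8 q1 -0.14 q6 -1.71 F [ 0.4  0.1 -0.6]
  roll -0.002 then lin cm [-3.87 -4.26 15.54] | before roll [-3.88 -4.25 15.54] q6 after -1.68
```

Call:
send_rows(
  increments=[
    {"linear":[-1.3,-1.4,0],"roll":0,"claw":0.4},
    {"linear":[-1.3,-1.4,0],"roll":0,"claw":0.4},
    {"linear":[-1.3,-1.5,0],"roll":0,"claw":0.4},
    {"linear":[0,0,2.5],"roll":0,"claw":0.4},
    {"linear":[0,0,3],"roll":0,"claw":0.4},
    {"linear":[0,0,3],"roll":0,"claw":0.4},
    {"linear":[0,0,2],"roll":0,"claw":0.4},
    {"linear":[0,0,1],"roll":0,"claw":0.4},
  ],
)

```text
time_s: 5.57
ee_pos: [0.662, -0.0688, 0.0619]
tool_rot: [0.0, -3.135, -0.002]
ft_force: [0.5, 0.9, 0.0]
gripper_width: 0.7
```

Run:
```python
from to import *
p=arm.get_image('scene'); save(p,'a.png')
c=p['color'][230:400,200:400,::-1]; cv2.imwrite('pics/ac.png',cv2.resize(c,None,fx=3,fy=3))
to(.665,-.072,.025,1.571)
```

```text
t 5.62 pos [ 0.6616 -0.0687  0.0612] yaw 1.571 tilt 0.008 w 65.9 q1 -0.19 q6 -1.76 F [-1.6 -0.8 -1. ]
  roll -0.000 then lin cm [-0.36 -0.34  3.62] | before roll [-0.36 -0.34  3.62] q6 after -1.68
```

View pics/ac.png

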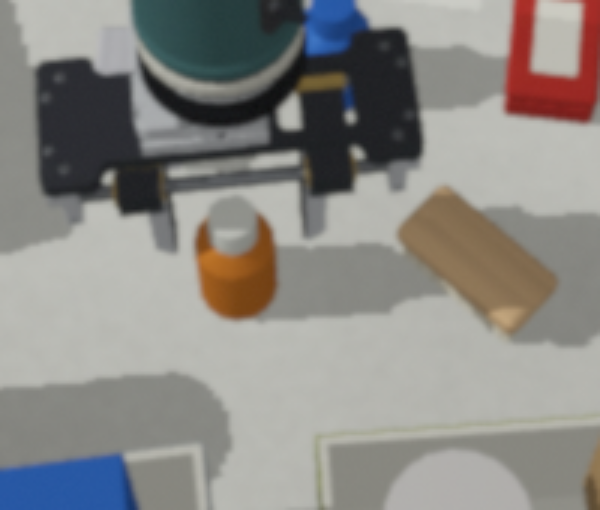

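Call:
send_rows(
  increments=[
    {"linear":[-0.1,-0.3,1],"roll":0,"claw":0.4},
    {"linear":[0,0,1.5],"roll":0,"claw":0.4},
    {"linear":[0,0,1.0],"roll":0,"claw":0.4},
    {"linear":[0,0,0.5],"roll":0,"claw":0.4},
    {"linear":[0,0,0],"roll":0,"claw":0.4},
    {"linear":[0,0,0],"roll":0,"claw":-0.4},
    {"linear":[0,0,0],"roll":0,"claw":-0.4},
    {"linear":[0,0,0],"roll":0,"claw":-0.4},
  ],
  force=20,
)

```text
time_s: 6.38
ee_pos: [0.666, -0.0722, 0.0276]
tool_rot: [-0.0, 3.14, -0.0]
ft_force: [-1.4, 0.3, -0.6]
gripper_width: 0.52
```

Call:
send_rows(
  increments=[
    {"linear":[0,0,0],"roll":0,"claw":-0.4},
    {"linear":[0,0,0],"roll":0,"claw":-0.4},
    {"linear":[0,0,0],"roll":0,"claw":-0.4},
    {"linear":[0,0,-1],"roll":0,"claw":-0.4},
    {"linear":[0,0,-2],"roll":0,"claw":-0.4},
    {"linear":[0,0,-3],"roll":0,"claw":-0.4},
    {"linear":[0,0,-4],"roll":0,"claw":-0.4},
    {"linear":[0,0,-3],"roll":0,"claw":-0.4},
  ],
)

```text
time_s: 7.05
ee_pos: [0.6653, -0.0721, 0.1593]
tool_rot: [-0.0, 3.141, -0.0]
ft_force: [0.5, -0.0, -1.1]
gripper_width: 0.46
```

```bash
python3 to.py .5307 .3422 .155 -.17
```

```text
t 7.05 pos [ 0.6653 -0.0721  0.1593] yaw 1.571 tilt 0.001 w 43.3 q1 -0.19 q6 -1.76 F [ 0.5 -0.  -1.1]
  roll -1.401 then lin cm [-38.56  20.27   0.47] | before roll [13.45 41.43  0.41] q6 after -2.40
```

Call:
send_rows(
  increments=[
    {"linear":[0,0,0],"roll":-0.125,"claw":-0.4},
    {"linear":[0,0,0],"roll":-0.125,"claw":-0.4},
    {"linear":[0,0,0],"roll":-0.125,"claw":-0.4},
    {"linear":[0,0,0],"roll":-0.125,"claw":-0.4},
    {"linear":[0,0,0],"roll":-0.125,"claw":-0.4},
    {"linear":[0,0,0],"roll":-0.125,"claw":-0.4},
    {"linear":[0,0,0],"roll":-0.125,"claw":-0.4},
    {"linear":[0,0,0],"roll":-0.125,"claw":-0.4},
  ],
)

```text
time_s: 7.72
ee_pos: [0.6706, -0.0234, 0.1547]
tool_rot: [1.35, -2.812, 0.062]
ft_force: [0.1, -0.0, -1.5]
gripper_width: 0.46
```

Call:
send_rows(
  increments=[
    {"linear":[-0.9,1.1,0],"roll":0,"claw":-0.4},
    {"linear":[-1.8,2.2,0],"roll":0,"claw":-0.4},
    {"linear":[-1.8,2.2,0],"roll":0,"claw":-0.4},
    {"linear":[-1.8,2.2,0],"roll":0,"claw":-0.4},
    {"linear":[-1.8,2.2,0],"roll":0,"claw":-0.4},
    {"linear":[-1.8,2.2,0],"roll":0,"claw":-0.4},
    {"linear":[-1.8,2.2,0],"roll":0,"claw":-0.4},
    {"linear":[-1.8,2.2,0],"roll":0,"claw":-0.4},
  ],
)

```text
time_s: 8.38
ee_pos: [0.6243, 0.1897, 0.1458]
tool_rot: [1.357, -2.809, 0.057]
ft_force: [0.4, 0.9, -1.5]
gripper_width: 0.462
```

Call:
send_rows(
  increments=[
    {"linear":[-1.8,2.2,0],"roll":0,"claw":-0.4},
    {"linear":[-1.8,2.2,0],"roll":0,"claw":-0.4},
    {"linear":[-1.8,2.2,0],"roll":0,"claw":-0.4},
    {"linear":[-1.8,2.2,0],"roll":0,"claw":-0.4},
    {"linear":[-1.8,2.2,0],"roll":0,"claw":-0.4},
    {"linear":[-1.8,2.2,0],"roll":0,"claw":-0.4},
    {"linear":[-1.8,2.2,0],"roll":0,"claw":-0.4},
    {"linear":[-0.9,1.1,0],"roll":0,"claw":-0.4},
  ],
)

```text
time_s: 9.05
ee_pos: [0.5779, 0.3997, 0.1366]
tool_rot: [1.361, -2.807, 0.055]
ft_force: [-0.1, 0.4, -2.1]
gripper_width: 0.463
```

```bash
python3 to.py .5307 .3422 .032 -.57
```

```text
t 9.05 pos [0.5779 0.3997 0.1366] yaw 2.474 tilt 0.042 w 43.5 q1 0.54 q6 -1.94 F [-0.1  0.4 -2.1]
  roll -0.097 then lin cm [ 7.02  1.1  10.69] | before roll [ 7.07  0.38 10.71] q6 after -2.00
```

Call:
send_rows(
  increments=[
    {"linear":[1,0,0],"roll":0.02,"claw":-0.4},
    {"linear":[1,0,0],"roll":0.02,"claw":-0.4},
    {"linear":[1,0,0],"roll":0.02,"claw":-0.4},
    {"linear":[0,0,0],"roll":0.02,"claw":-0.4},
    {"linear":[0,0,0],"roll":0,"claw":-0.4},
    {"linear":[0,0,0],"roll":0,"claw":-0.4},
    {"linear":[0,0,0],"roll":0,"claw":-0.4},
    {"linear":[0,0,0],"roll":0,"claw":-0.4},
  ],
)

```text
time_s: 9.72
ee_pos: [0.5609, 0.3735, 0.1378]
tool_rot: [1.245, -2.862, 0.059]
ft_force: [0.4, -0.6, -0.8]
gripper_width: 0.467
```

```bash
python3 to.py .5307 .3422 .032 -.57; python3 -c "
from h import *
s=arm.observe();M=R.from_rotvec(s['tool_rot']).as_matrix();print(M.round(4),s['joint_positions'])
q=s['joint_positions'][0]; z=M[:,2]; print('tool z radial %.4f tang %.4f (arm frame)'%(z[0]*np.cos(q)+z[1]*np.sin(q),-z[0]*np.sin(q)+z[1]*np.cos(q)))"
```

```text
t 9.72 pos [0.5609 0.3735 0.1378] yaw 2.392 tilt 0.042 w 43.9 q1 0.52 q6 -1.87 F [ 0.4 -0.6 -0.8]
  roll -0.180 then lin cm [ 3.92  1.13 10.69] | before roll [ 4.    0.35 10.71] q6 after -2.00
[[-0.6818 -0.7315 -0.0029]
 [-0.7308  0.6813 -0.0423]
 [ 0.0329 -0.0267 -0.9991]] [ 0.52185329  0.40456754  1.11945815 -0.03533333  1.6411606  -1.87148652]
tool z radial -0.0236 tang -0.0352 (arm frame)
```

Call:
send_rows(
  increments=[
    {"linear":[1.5,-1.75,-0.5],"roll":0,"claw":-0.4},
    {"linear":[2.0,-2.32,-0.5],"roll":0,"claw":-0.4},
    {"linear":[2.0,-2.32,-0.5],"roll":0,"claw":-0.4},
    {"linear":[2.0,-2.32,0],"roll":0,"claw":-0.4},
    {"linear":[2.0,-2.32,0],"roll":0,"claw":-0.4},
    {"linear":[2.0,-2.32,0],"roll":0,"claw":-0.4},
    {"linear":[2.0,-2.32,0],"roll":0,"claw":-0.4},
    {"linear":[2.0,-2.32,0],"roll":0,"claw":-0.4},
  ],
)

```text
time_s: 10.38
ee_pos: [0.5867, 0.1369, 0.163]
tool_rot: [1.245, -2.863, 0.059]
ft_force: [-0.4, 0.5, -0.5]
gripper_width: 0.464
```

Call:
send_rows(
  increments=[
    {"linear":[2.0,-2.32,0],"roll":0,"claw":-0.4},
    {"linear":[2.0,-2.32,0],"roll":0,"claw":-0.4},
    {"linear":[2.0,-2.32,0],"roll":0,"claw":-0.4},
    {"linear":[2.0,-2.32,0],"roll":0,"claw":-0.4},
    {"linear":[0,0,0],"roll":0.125,"claw":-0.4},
    {"linear":[0,0,0],"roll":0.125,"claw":-0.4},
    {"linear":[0,0,0],"roll":0.125,"claw":-0.4},
    {"linear":[0,0,0],"roll":0.125,"claw":-0.4},
  ],
)

```text
time_s: 11.05
ee_pos: [0.6001, 0.0161, 0.1679]
tool_rot: [0.489, -3.093, 0.065]
ft_force: [0.1, 0.0, -1.9]
gripper_width: 0.465
```

Call:
send_rows(
  increments=[
    {"linear":[0,0,0],"roll":0.125,"claw":-0.4},
    {"linear":[0,0,0],"roll":0.125,"claw":-0.4},
    {"linear":[0,0,0],"roll":0.125,"claw":-0.4},
    {"linear":[0,0,0],"roll":0.125,"claw":-0.4},
    {"linear":[0,0,0],"roll":0.125,"claw":-0.4},
    {"linear":[0,0,0],"roll":0.125,"claw":-0.4},
    {"linear":[0,0,0],"roll":0.125,"claw":-0.4},
    {"linear":[0,0,0],"roll":0.125,"claw":-0.4},
  ],
)

```text
time_s: 11.72
ee_pos: [0.6, 0.0166, 0.1679]
tool_rot: [1.052, 2.947, -0.064]
ft_force: [-0.4, -0.5, -0.1]
gripper_width: 0.463
```

Call:
send_rows(
  increments=[
    {"linear":[0,0,0],"roll":0.125,"claw":-0.4},
    {"linear":[0,0,0],"roll":0.125,"claw":-0.4},
    {"linear":[0,0,0],"roll":0.125,"claw":-0.4},
    {"linear":[0,0,0],"roll":0.125,"claw":-0.4},
    {"linear":[0,0,0],"roll":0.125,"claw":-0.4},
    {"linear":[0,0,0],"roll":0.125,"claw":-0.4},
    {"linear":[0,0,0],"roll":0.125,"claw":-0.4},
    {"linear":[0,0,0],"roll":0.125,"claw":-0.4},
  ],
)

```text
time_s: 12.38
ee_pos: [0.6001, 0.0166, 0.1679]
tool_rot: [2.323, 2.07, -0.047]
ft_force: [0.0, 0.4, -0.4]
gripper_width: 0.463
```

Call:
send_rows(
  increments=[
    {"linear":[0,0,0],"roll":0.125,"claw":-0.4},
    {"linear":[0,0,0],"roll":0.125,"claw":-0.4},
    {"linear":[0,0,0],"roll":0.125,"claw":-0.4},
    {"linear":[0,0,0],"roll":0.125,"claw":-0.4},
    {"linear":[0,0,0],"roll":0.125,"claw":-0.4},
    {"linear":[0,0,0],"roll":0.125,"claw":-0.4},
    {"linear":[0,0,0],"roll":0.125,"claw":-0.4},
    {"linear":[0,0,0],"roll":0.125,"claw":-0.4},
  ],
)

```text
time_s: 13.05
ee_pos: [0.6, 0.0166, 0.1679]
tool_rot: [3.021, 0.701, -0.019]
ft_force: [-0.1, 0.3, -0.7]
gripper_width: 0.465
```

```bash
cat > tilt.py <<'E'
from to import *
s=arm.observe();M=R.from_rotvec(s['tool_rot']).as_matrix();print('q',s['joint_positions'].round(3))
q=s['joint_positions'][0]; z=M[:,2]; print(z.round(4),'tool z radial %.4f tang %.4f (arm frame)'%(z[0]*np.cos(q)+z[1]*np.sin(q),-z[0]*np.sin(q)+z[1]*np.cos(q)))
to(.5307,.3422,.032,-.57,s)
E
python3 tilt.py
```

```text
q [-0.042  0.212  1.304 -0.042  1.627  1.07 ]
[-0.003  -0.0423 -0.9991] tool z radial -0.0012 tang -0.0423 (arm frame)
t 13.05 pos [0.6    0.0166 0.1679] yaw -1.114 tilt 0.042 w 43.7 q1 -0.04 q6 1.07 F [-0.1  0.3 -0.7]
  roll -0.544 then lin cm [ 23.93 -23.89  12.22] | before roll [  8.39 -32.75  12.22] q6 after 1.14
```

Now roll 1.5 rad to reach the limit, then go in small pushes while watching the tilt.

Call:
send_rows(
  increments=[
    {"linear":[0,0,0],"roll":0.125,"claw":-0.4},
    {"linear":[0,0,0],"roll":0.125,"claw":-0.4},
    {"linear":[0,0,0],"roll":0.125,"claw":-0.4},
    {"linear":[0,0,0],"roll":0.125,"claw":-0.4},
    {"linear":[0,0,0],"roll":0.125,"claw":-0.4},
    {"linear":[0,0,0],"roll":0.125,"claw":-0.4},
    {"linear":[0,0,0],"roll":0.125,"claw":-0.4},
    {"linear":[0,0,0],"roll":0.125,"claw":-0.4},
  ],
)

```text
time_s: 13.72
ee_pos: [0.6, 0.0166, 0.1679]
tool_rot: [2.986, -0.833, 0.013]
ft_force: [0.1, 0.1, -0.9]
gripper_width: 0.464
```

Call:
send_rows(
  increments=[
    {"linear":[0,0,0],"roll":0.125,"claw":-0.4},
    {"linear":[0,0,0],"roll":0.125,"claw":-0.4},
    {"linear":[0,0,0],"roll":0.125,"claw":-0.4},
    {"linear":[0,0,0],"roll":0.125,"claw":-0.4},
    {"linear":[0,0,0],"roll":0.05,"claw":-0.4},
    {"linear":[0,0,0],"roll":0.05,"claw":-0.4},
    {"linear":[0,0,0],"roll":0,"claw":-0.4},
    {"linear":[0,0,0],"roll":0,"claw":-0.4},
  ],
)

```text
time_s: 14.38
ee_pos: [0.598, -0.0096, 0.1687]
tool_rot: [2.667, -1.626, 0.015]
ft_force: [-0.7, -0.8, -0.6]
gripper_width: 0.462
```

```bash
python3 tilt.py
```

```text
q [-0.099  0.204  1.311 -0.02   1.625  2.566]
[-0.001  -0.0202 -0.9998] tool z radial 0.0010 tang -0.0202 (arm frame)
t 14.38 pos [ 0.598  -0.0096  0.1687] yaw -2.666 tilt 0.020 w 43.4 q1 -0.10 q6 2.57 F [-0.7 -0.8 -0.6]
  roll 1.046 then lin cm [-26.23  24.51  13.47] | before roll [-34.58 -10.27  12.97] q6 after 4.28
```

Call:
send_rows(
  increments=[
    {"linear":[0,0,0],"roll":0.05,"claw":-0.4},
    {"linear":[0,0,0],"roll":0.045,"claw":-0.4},
    {"linear":[0,0,0],"roll":0,"claw":-0.4},
    {"linear":[0,0,0],"roll":0,"claw":-0.4},
    {"linear":[0,0,0],"roll":0,"claw":-0.4},
    {"linear":[0,0,0],"roll":0,"claw":-0.4},
    {"linear":[0,0,0],"roll":0,"claw":-0.4},
    {"linear":[0,0,0],"roll":0,"claw":-0.4},
  ],
)

```text
time_s: 15.05
ee_pos: [0.5945, -0.0332, 0.1688]
tool_rot: [-2.638, 1.703, -0.002]
ft_force: [0.0, 0.0, 0.1]
gripper_width: 0.462
```

```bash
python3 tilt.py
```

```text
q [-1.520e-01  1.960e-01  1.321e+00  1.000e-03  1.623e+00  2.566e+00]
[ 2.1e-03  5.0e-04 -1.0e+00] tool z radial 0.0020 tang 0.0008 (arm frame)
t 15.05 pos [ 0.5945 -0.0332  0.1688] yaw -2.717 tilt 0.002 w 43.5 q1 -0.15 q6 2.57 F [0.  0.  0.1]
  roll 0.994 then lin cm [-28.17  25.66  13.62] | before roll [-36.84  -9.62  13.69] q6 after 4.28
```

Call:
send_rows(
  increments=[
    {"linear":[0,0,0],"roll":-0.125,"claw":-0.4},
    {"linear":[0,0,0],"roll":-0.125,"claw":-0.4},
    {"linear":[0,0,0],"roll":-0.125,"claw":-0.4},
    {"linear":[0,0,0],"roll":-0.125,"claw":-0.4},
    {"linear":[0,0,0],"roll":-0.125,"claw":-0.4},
    {"linear":[0,0,0],"roll":-0.125,"claw":-0.4},
    {"linear":[0,0,0],"roll":-0.125,"claw":-0.4},
    {"linear":[0,0,0],"roll":-0.125,"claw":-0.4},
  ],
)

```text
time_s: 15.72
ee_pos: [0.5944, -0.0336, 0.1689]
tool_rot: [-3.133, 0.221, -0.003]
ft_force: [0.6, 0.2, -0.2]
gripper_width: 0.463
```

Call:
send_rows(
  increments=[
    {"linear":[0,0,0],"roll":-0.125,"claw":-0.4},
    {"linear":[0,0,0],"roll":-0.125,"claw":-0.4},
    {"linear":[0,0,0],"roll":-0.125,"claw":-0.4},
    {"linear":[0,0,0],"roll":-0.125,"claw":-0.4},
    {"linear":[0,0,0],"roll":-0.125,"claw":-0.4},
    {"linear":[0,0,0],"roll":-0.125,"claw":-0.4},
    {"linear":[0,0,0],"roll":-0.125,"claw":-0.4},
    {"linear":[0,0,0],"roll":-0.125,"claw":-0.4},
  ],
)

```text
time_s: 16.38
ee_pos: [0.5944, -0.0336, 0.1689]
tool_rot: [2.856, 1.308, 0.003]
ft_force: [0.6, -0.4, -0.4]
gripper_width: 0.464
```

Call:
send_rows(
  increments=[
    {"linear":[0,0,0],"roll":-0.125,"claw":-0.4},
    {"linear":[1.2,-1.1,0],"roll":0,"claw":-0.4},
    {"linear":[2.0,-1.9,0],"roll":0,"claw":-0.4},
    {"linear":[2.0,-1.9,0],"roll":0,"claw":-0.4},
    {"linear":[2.0,-1.9,0],"roll":0,"claw":-0.4},
    {"linear":[2.0,-1.9,0],"roll":0,"claw":-0.4},
    {"linear":[2.0,-1.9,0],"roll":0,"claw":-0.4},
    {"linear":[2.0,-1.9,0],"roll":0,"claw":-0.4},
  ],
)

```text
time_s: 17.05
ee_pos: [0.5641, 0.147, 0.169]
tool_rot: [2.773, 1.475, 0.004]
ft_force: [0.5, 0.4, 0.1]
gripper_width: 0.463
```

Call:
send_rows(
  increments=[
    {"linear":[2.0,-1.9,0],"roll":0,"claw":-0.4},
    {"linear":[2.0,-1.9,0],"roll":0,"claw":-0.4},
    {"linear":[2.0,-1.9,0],"roll":0,"claw":-0.4},
    {"linear":[2.0,-1.9,0],"roll":0,"claw":-0.4},
    {"linear":[2.0,-1.9,0],"roll":0,"claw":-0.4},
    {"linear":[2.0,-1.9,0],"roll":0,"claw":-0.4},
    {"linear":[1.2,-1.1,0],"roll":0,"claw":-0.4},
    {"linear":[0,0,0],"roll":0,"claw":-0.4},
  ],
)

```text
time_s: 17.72
ee_pos: [0.5334, 0.3285, 0.1686]
tool_rot: [-2.769, -1.481, -0.003]
ft_force: [-0.2, -0.2, -1.2]
gripper_width: 0.462
```

```bash
python3 to.py .5307 .3422 .032 -.592
python3 - <<'E'
from fit import *
p=arm.get_image('scene'); save(p,'b.png')
z=arm.observe()['ee_pos'][2]-.0255
print('z',z,fit([p],'amber_bottle',arm.observe()['ee_pos'][:2],z))
E
```

```text
t 17.72 pos [0.5334 0.3285 0.1686] yaw -0.588 tilt 0.002 w 43.4 q1 0.46 q6 1.05 F [-0.2 -0.2 -1.2]
  roll 0.004 then lin cm [ 0.96 -0.99 13.66] | before roll [ 0.96 -0.98 13.66] q6 after 1.16
z 0.14307462490081688 None
```

View pics/b.png

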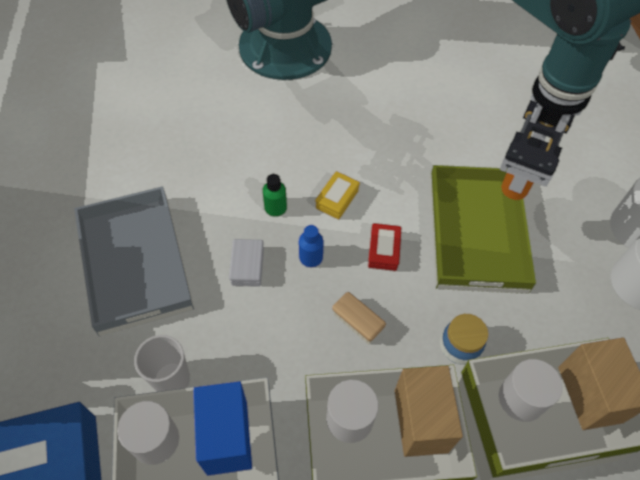

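Call:
send_rows(
  increments=[
    {"linear":[0.5,-0.5,0],"roll":0,"claw":-0.4},
    {"linear":[0.45,-0.5,1.5],"roll":0,"claw":-0.4},
    {"linear":[0,0,2.5],"roll":0,"claw":-0.4},
    {"linear":[0,0,3],"roll":0,"claw":-0.4},
    {"linear":[0,0,3],"roll":0,"claw":-0.4},
    {"linear":[0,0,2],"roll":0,"claw":-0.4},
    {"linear":[0,0,1],"roll":0,"claw":-0.4},
    {"linear":[0,0,0],"roll":0,"claw":-0.4},
  ],
)

```text
time_s: 18.48
ee_pos: [0.5304, 0.3364, 0.0356]
tool_rot: [2.774, 1.473, -0.007]
ft_force: [0.2, -0.3, -0.9]
gripper_width: 0.461
```

```bash
python3 to.py .5307 .3422 .0315 -.592
```

```text
t 18.48 pos [0.5304 0.3364 0.0356] yaw -0.595 tilt 0.004 w 43.4 q1 0.48 q6 1.07 F [ 0.2 -0.3 -0.9]
  roll -0.003 then lin cm [ 0.5  -0.3   0.41] | before roll [ 0.5  -0.3   0.41] q6 after 1.16
```

Call:
send_rows(
  increments=[
    {"linear":[0.1,0,0.1],"roll":0,"claw":-0.4},
    {"linear":[0,0,0.1],"roll":0,"claw":-0.4},
    {"linear":[0,0,0.1],"roll":0,"claw":-0.4},
    {"linear":[0,0,0.05],"roll":0,"claw":-0.4},
    {"linear":[0,0,0],"roll":0,"claw":-0.4},
    {"linear":[0,0,0],"roll":0,"claw":-0.4},
    {"linear":[0,0,0],"roll":0,"claw":-0.4},
    {"linear":[0,0,0],"roll":0,"claw":-0.4},
  ],
)

```text
time_s: 19.15
ee_pos: [0.5326, 0.3392, 0.0356]
tool_rot: [2.773, 1.475, 0.004]
ft_force: [-0.4, -0.5, -0.9]
gripper_width: 0.461
```

```bash
python3 to.py .5307 .3422 .0315 -.592
```

```text
t 19.15 pos [0.5326 0.3392 0.0356] yaw -0.593 tilt 0.002 w 43.3 q1 0.48 q6 1.07 F [-0.4 -0.5 -0.9]
  roll -0.001 then lin cm [ 0.15 -0.33  0.41] | before roll [ 0.14 -0.33  0.41] q6 after 1.16
```

Call:
send_rows(
  increments=[
    {"linear":[0,0,0.1],"roll":0,"claw":-0.4},
    {"linear":[0,0,0.1],"roll":0,"claw":-0.4},
    {"linear":[0,0,0.1],"roll":0,"claw":-0.4},
    {"linear":[0,0,0.1],"roll":0,"claw":-0.4},
    {"linear":[0,0,0],"roll":0,"claw":-0.4},
    {"linear":[0,0,0],"roll":0,"claw":-0.4},
    {"linear":[0,0,0],"roll":0,"claw":-0.4},
    {"linear":[0,0,0],"roll":0,"claw":-0.4},
  ],
)

```text
time_s: 19.82
ee_pos: [0.5327, 0.3392, 0.0325]
tool_rot: [2.773, 1.475, 0.004]
ft_force: [-2.6, -0.9, 5.9]
gripper_width: 0.461
```

```bash
python3 to.py .5307 .3422 .0305 -.592
```

```text
t 19.82 pos [0.5327 0.3392 0.0325] yaw -0.593 tilt 0.003 w 43.3 q1 0.48 q6 1.07 F [-2.6 -0.9  5.9]
  roll -0.001 then lin cm [ 0.14 -0.33  0.2 ] | before roll [ 0.14 -0.33  0.2 ] q6 after 1.16
```

Call:
send_rows(
  increments=[
    {"linear":[0,0,-0.1],"roll":0,"claw":-0.4},
    {"linear":[0,0,0],"roll":0,"claw":0.2},
    {"linear":[0,0,0],"roll":0,"claw":0.2},
    {"linear":[0,0,0],"roll":0,"claw":0.2},
    {"linear":[0,0,0],"roll":0,"claw":0.2},
    {"linear":[0,0,-1],"roll":0,"claw":0.2},
    {"linear":[0,0,-2.5],"roll":0,"claw":0.2},
    {"linear":[0,0,-4],"roll":0,"claw":0.2},
  ],
)

```text
time_s: 20.48
ee_pos: [0.5296, 0.3375, 0.1034]
tool_rot: [2.773, 1.475, -0.013]
ft_force: [0.5, 0.5, -0.8]
gripper_width: 0.596
```

Call:
send_rows(
  increments=[
    {"linear":[0,0,-4],"roll":-0.126,"claw":0.6},
    {"linear":[0,0,-3.5],"roll":-0.125,"claw":0.6},
    {"linear":[0,0,0],"roll":-0.125,"claw":0.6},
    {"linear":[0,0,0],"roll":-0.125,"claw":0.6},
    {"linear":[0,0,0],"roll":-0.125,"claw":0.6},
    {"linear":[0,0,0],"roll":-0.125,"claw":0.6},
    {"linear":[0,0,0],"roll":-0.125,"claw":0.6},
    {"linear":[0,0,0],"roll":-0.125,"claw":0.6},
  ],
)

```text
refused, turn out of range in row 1
```

```bash
python3 to.py .4244 .0591 .12 .922
```

```text
t 20.48 pos [0.5296 0.3375 0.1034] yaw -0.593 tilt 0.008 w 56.1 q1 0.48 q6 1.07 F [ 0.5  0.5 -0.8]
  roll -1.515 then lin cm [ -8.45 -28.54  -1.5 ] | before roll [-28.97   6.85  -1.47] q6 after -0.78
```

Call:
send_rows(
  increments=[
    {"linear":[0,0,-4],"roll":-0.125,"claw":0.6},
    {"linear":[0,0,-2.5],"roll":-0.125,"claw":0.6},
    {"linear":[0,0,0],"roll":-0.125,"claw":0.6},
    {"linear":[0,0,0],"roll":-0.125,"claw":0.6},
    {"linear":[0,0,0],"roll":-0.125,"claw":0.6},
    {"linear":[0,0,0],"roll":-0.125,"claw":0.6},
    {"linear":[0,0,0],"roll":-0.125,"claw":0.6},
    {"linear":[0,0,0],"roll":-0.125,"claw":0.6},
  ],
)

```text
time_s: 21.15
ee_pos: [0.5324, 0.3391, 0.1733]
tool_rot: [1.718, 2.628, 0.004]
ft_force: [-0.2, 0.6, 0.8]
gripper_width: 0.802
```

Call:
send_rows(
  increments=[
    {"linear":[0,0,0],"roll":-0.125,"claw":0.6},
    {"linear":[0,0,0],"roll":-0.125,"claw":0.6},
    {"linear":[0,0,0],"roll":-0.125,"claw":0.6},
    {"linear":[0,0,0],"roll":-0.125,"claw":0.6},
    {"linear":[0,0,0],"roll":-0.015,"claw":0.6},
    {"linear":[-0.4,-1.5,0],"roll":0,"claw":0.6},
    {"linear":[-0.9,-3,0],"roll":0,"claw":0.6},
    {"linear":[-0.9,-3,0],"roll":0,"claw":0.6},
  ],
)

```text
time_s: 21.82
ee_pos: [0.5042, 0.2658, 0.1724]
tool_rot: [1.003, 2.975, 0.002]
ft_force: [0.3, 0.0, 0.1]
gripper_width: 0.798
```

Call:
send_rows(
  increments=[
    {"linear":[-0.9,-3,0],"roll":0,"claw":0.6},
    {"linear":[-0.9,-3,0],"roll":0,"claw":0.6},
    {"linear":[-0.9,-3,0],"roll":0,"claw":0.6},
    {"linear":[-0.9,-3,0],"roll":0,"claw":0.6},
    {"linear":[-0.9,-3,0],"roll":0,"claw":0.6},
    {"linear":[-0.9,-3,0],"roll":0,"claw":0.6},
    {"linear":[-0.6,-2,0],"roll":0,"claw":0.6},
    {"linear":[0,0,0],"roll":0,"claw":0.6},
  ],
)

```text
time_s: 22.48
ee_pos: [0.4305, 0.0676, 0.173]
tool_rot: [1.011, 2.971, 0.0]
ft_force: [0.9, 0.6, 0.1]
gripper_width: 0.798
```

```bash
python3 to.py .4244 .0591 .009 .922
python3 - <<'E'
from h import *
p=arm.get_image('scene'); cv2.imwrite('pics/c.png',cv2.resize(p['color'][100:360,230:570,::-1],None,fx=2,fy=2))
E
```

```text
t 22.48 pos [0.4305 0.0676 0.173 ] yaw 0.915 tilt 0.004 w 75.0 q1 0.03 q6 -0.89 F [0.9 0.6 0.1]
  roll -0.007 then lin cm [ 0.03 -1.07 16.39] | before roll [ 0.02 -1.07 16.39] q6 after -0.78
```

View pics/c.png

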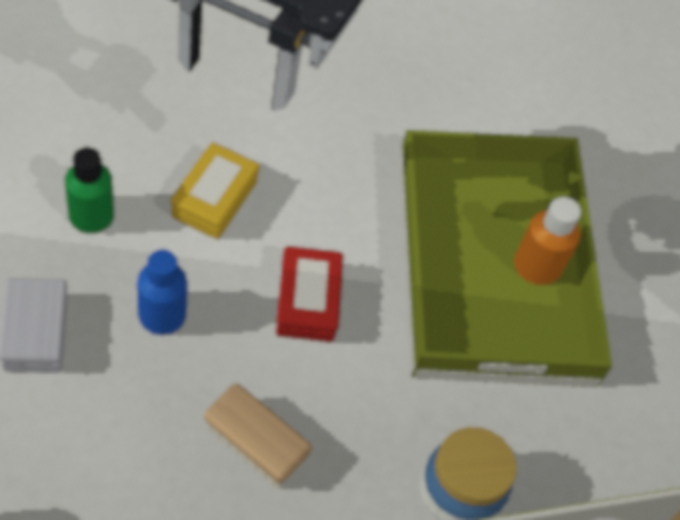

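Run:
```python
from fit import *
p=arm.get_image('scene'); t=arm.get_image('top')
x=(.5327,.3392)
c=lambda q:((proj(p,q)-[230,100])*2).round(0)
print(c([*x,.005]),c([*x,.095]),c([*x,.04]))
ds=arm.cut_out(p,'amber_bottle'); print([(d['p'],d['point']) for d in ds])
for im in ([p],[t],[p,t]): print(fit(im,'amber_bottle',x,.005))
```

```text
[537. 266.] [565. 210.] [547. 245.]
[(0.61, [507.9, 220.9]), (0.58, [477.4, 231.1])]
[0.5317, 0.3389, 0.033, np.float64(0.914), 1]
[0.5319, 0.3401, 0.114, np.float64(0.949), 1]
[0.5315, 0.3394, 0.194, np.float64(0.925), 2]
```

Call:
send_rows(
  increments=[
    {"linear":[0,-0.6,0.5],"roll":0,"claw":0.6},
    {"linear":[0,-0.45,2],"roll":0,"claw":0.6},
    {"linear":[0,0,3],"roll":0,"claw":0.6},
    {"linear":[0,0,3],"roll":0,"claw":0.6},
    {"linear":[0,0,2.5],"roll":0,"claw":0.6},
    {"linear":[0,0,1],"roll":0,"claw":0.6},
    {"linear":[0,0,0],"roll":0,"claw":0.6},
    {"linear":[0,0,0],"roll":0,"claw":0.6},
  ],
)

```text
time_s: 23.55
ee_pos: [0.4254, 0.0621, 0.0523]
tool_rot: [1.001, 2.976, 0.001]
ft_force: [-0.2, 0.1, 0.1]
gripper_width: 0.8
```

```bash
python3 to.py .4244 .0591 .009 .922
python3 - <<'E'
from h import *
p=arm.get_image('scene'); cv2.imwrite('pics/d.png',cv2.resize(p['color'][120:300,240:440,::-1],None,fx=3,fy=3))
E
```

```text
t 23.55 pos [0.4254 0.0621 0.0523] yaw 0.922 tilt 0.002 w 75.2 q1 0.01 q6 -0.91 F [-0.2  0.1  0.1]
  roll -0.000 then lin cm [-0.1  -0.3   4.33] | before roll [-0.1  -0.3   4.33] q6 after -0.78
```

View pics/d.png

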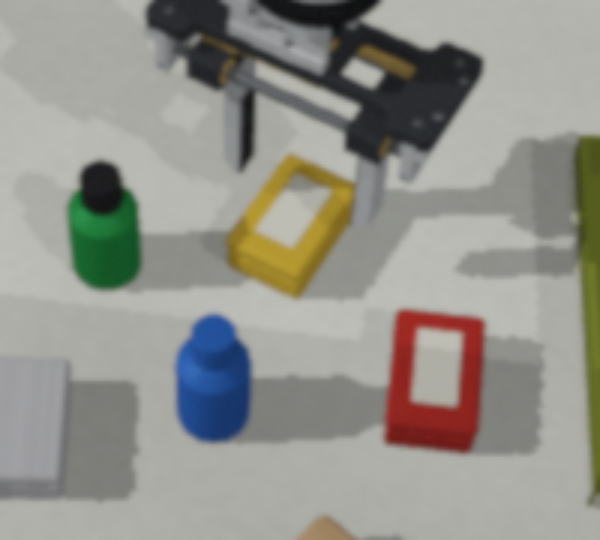

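Call:
send_rows(
  increments=[
    {"linear":[-0.1,-0.3,0.6],"roll":0,"claw":0.6},
    {"linear":[0,0,1.5],"roll":0,"claw":0.6},
    {"linear":[0,0,1.4],"roll":0,"claw":0.6},
    {"linear":[0,0,0.8],"roll":0,"claw":0.6},
    {"linear":[0,0,0],"roll":0,"claw":0.6},
    {"linear":[0,0,0],"roll":0,"claw":-0.2},
    {"linear":[0,0,0],"roll":0,"claw":-0.2},
    {"linear":[0,0,0],"roll":0,"claw":-0.2},
  ],
  force=20,
)

```text
time_s: 24.27
ee_pos: [0.4253, 0.0591, 0.0102]
tool_rot: [1.0, 2.974, 0.003]
ft_force: [0.3, -0.6, 0.5]
gripper_width: 0.625
```

Call:
send_rows(
  increments=[
    {"linear":[0,0,0],"roll":0,"claw":-0.2},
    {"linear":[0,0,0],"roll":0,"claw":-0.2},
    {"linear":[0,0,0],"roll":0,"claw":-0.2},
    {"linear":[0,0,-1],"roll":0,"claw":-0.2},
    {"linear":[0,0,-2],"roll":0,"claw":-0.2},
    {"linear":[0,0,-3],"roll":0,"claw":-0.2},
    {"linear":[0,0,-4],"roll":0,"claw":-0.2},
    {"linear":[0,0,-4],"roll":0,"claw":-0.2},
  ],
)

```text
time_s: 24.93
ee_pos: [0.4226, 0.0591, 0.1497]
tool_rot: [-1.001, -2.976, -0.0]
ft_force: [1.9, 0.2, -0.7]
gripper_width: 0.573
```

```bash
python3 to.py .4594 .2935 .14 -.17
```

```text
t 24.93 pos [0.4226 0.0591 0.1497] yaw 0.922 tilt 0.001 w 53.9 q1 0.01 q6 -0.92 F [ 1.9  0.2 -0.7]
  roll 1.092 then lin cm [23.72 -0.33  1.  ] | before roll [11.23 20.9   0.98] q6 after 0.74
```

Call:
send_rows(
  increments=[
    {"linear":[0,0,0],"roll":0.125,"claw":-0.2},
    {"linear":[0,0,0],"roll":0.125,"claw":-0.2},
    {"linear":[0,0,0],"roll":0.125,"claw":-0.2},
    {"linear":[0,0,0],"roll":0.125,"claw":-0.2},
    {"linear":[0,0,0],"roll":0.125,"claw":-0.2},
    {"linear":[0,0,0],"roll":0.125,"claw":-0.2},
    {"linear":[0,0,0],"roll":0.125,"claw":-0.2},
    {"linear":[0,0,0],"roll":0.125,"claw":-0.2},
  ],
)

```text
time_s: 25.6
ee_pos: [0.4236, 0.0592, 0.1491]
tool_rot: [2.313, 2.125, 0.002]
ft_force: [-0.7, -0.5, -2.1]
gripper_width: 0.574
```

Call:
send_rows(
  increments=[
    {"linear":[0,0,0],"roll":0.092,"claw":-0.2},
    {"linear":[1.5,0,0],"roll":0,"claw":-0.2},
    {"linear":[2.8,0,0],"roll":0,"claw":-0.2},
    {"linear":[3,0,0],"roll":0,"claw":-0.2},
    {"linear":[3,0,0],"roll":0,"claw":-0.2},
    {"linear":[3,0,0],"roll":0,"claw":-0.2},
    {"linear":[3,0,0],"roll":0,"claw":-0.2},
    {"linear":[3,0,0],"roll":0,"claw":-0.2},
  ],
)

```text
time_s: 26.27
ee_pos: [0.4563, 0.2507, 0.1492]
tool_rot: [2.402, 2.024, 0.002]
ft_force: [-0.1, -0.4, -1.7]
gripper_width: 0.569
```

Call:
send_rows(
  increments=[
    {"linear":[2.8,0,0],"roll":0,"claw":-0.2},
    {"linear":[1.5,0,0],"roll":0,"claw":-0.2},
    {"linear":[0,0,1],"roll":0,"claw":-0.2},
    {"linear":[0,0,2],"roll":0,"claw":-0.2},
    {"linear":[0,0,2.5],"roll":0,"claw":-0.2},
    {"linear":[0,0,1.5],"roll":0,"claw":-0.2},
    {"linear":[0,0,0.5],"roll":0,"claw":-0.2},
    {"linear":[0,0,0],"roll":0,"claw":-0.2},
  ],
)

```text
time_s: 26.93
ee_pos: [0.4627, 0.2898, 0.0719]
tool_rot: [2.403, 2.023, -0.005]
ft_force: [-0.4, 0.0, -1.4]
gripper_width: 0.57
```

```bash
python3 to.py .4594 .2935 .0155 -.17;python3 - <<'E'
from h import *
p=arm.get_image('scene'); cv2.imwrite('pics/e.png',cv2.resize(p['color'][120:320,380:580,::-1],None,fx=3,fy=3))
E
```

```text
t 26.93 pos [0.4627 0.2898 0.0719] yaw -0.171 tilt 0.003 w 53.6 q1 0.46 q6 0.63 F [-0.4  0.  -1.4]
  roll -0.001 then lin cm [ 0.33 -0.38  5.64] | before roll [ 0.33 -0.38  5.64] q6 after 0.74
```

View pics/e.png

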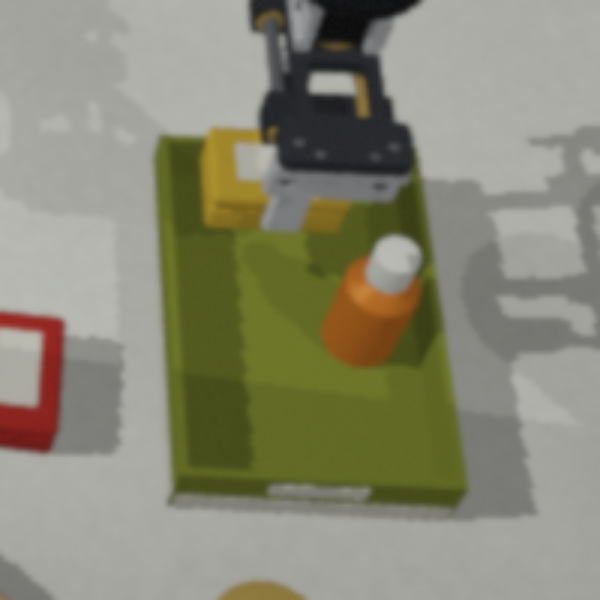

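Call:
send_rows(
  increments=[
    {"linear":[0.3,-0.3,0.5],"roll":0,"claw":-0.2},
    {"linear":[0,0,1.5],"roll":0,"claw":-0.2},
    {"linear":[0,0,1.5],"roll":0,"claw":-0.2},
    {"linear":[0,0,1],"roll":0,"claw":-0.2},
    {"linear":[0,0,0.5],"roll":0,"claw":-0.2},
    {"linear":[0,0,0.2],"roll":0,"claw":-0.2},
    {"linear":[0,0,0],"roll":0,"claw":-0.2},
    {"linear":[0,0,0],"roll":0,"claw":-0.2},
  ],
)

```text
time_s: 27.65
ee_pos: [0.4625, 0.2955, 0.0231]
tool_rot: [2.401, 2.023, 0.005]
ft_force: [1.0, -0.6, -1.5]
gripper_width: 0.57
```

Call:
send_rows(
  increments=[
    {"linear":[0,0,0.1],"roll":0,"claw":-0.2},
    {"linear":[0,0,0.1],"roll":0,"claw":-0.2},
    {"linear":[0,0,0],"roll":0,"claw":-0.2},
    {"linear":[0,0,0],"roll":0,"claw":-0.2},
    {"linear":[0,0,0],"roll":0,"claw":-0.2},
    {"linear":[0,0,0],"roll":0,"claw":-0.2},
    {"linear":[0,0,0],"roll":0,"claw":-0.2},
    {"linear":[0,0,0],"roll":0,"claw":-0.2},
  ],
)

```text
time_s: 28.32
ee_pos: [0.4619, 0.2951, 0.0202]
tool_rot: [2.402, 2.024, 0.003]
ft_force: [0.8, -1.1, -0.8]
gripper_width: 0.572
```

```bash
python3 to.py .4594 .2935 .0155 -.17
```

```text
t 28.32 pos [0.4619 0.2951 0.0202] yaw -0.170 tilt 0.002 w 53.8 q1 0.47 q6 0.64 F [ 0.8 -1.1 -0.8]
  roll -0.000 then lin cm [-0.2  -0.22  0.47] | before roll [-0.2  -0.22  0.47] q6 after 0.74
```

Still hanging free (no vertical force), so lower another 4 mm or so.

Call:
send_rows(
  increments=[
    {"linear":[0,0,0.1],"roll":0,"claw":-0.2},
    {"linear":[0,0,0.1],"roll":0,"claw":-0.2},
    {"linear":[0,0,0.1],"roll":0,"claw":-0.2},
    {"linear":[0,0,0.08],"roll":0,"claw":-0.2},
    {"linear":[0,0,0],"roll":0,"claw":-0.2},
    {"linear":[0,0,0],"roll":0,"claw":-0.2},
    {"linear":[0,0,0],"roll":0,"claw":-0.2},
    {"linear":[0,0,0],"roll":0,"claw":-0.2},
  ],
)

```text
time_s: 28.98
ee_pos: [0.462, 0.2952, 0.0165]
tool_rot: [2.402, 2.024, 0.003]
ft_force: [-0.5, -0.2, -2.2]
gripper_width: 0.573
```

Call:
send_rows(
  increments=[
    {"linear":[0,0,0.05],"roll":0,"claw":-0.2},
    {"linear":[0,0,0.05],"roll":0,"claw":-0.2},
    {"linear":[0,0,0.05],"roll":0,"claw":-0.2},
    {"linear":[0,0,0.05],"roll":0,"claw":-0.2},
    {"linear":[0,0,0],"roll":0,"claw":-0.2},
    {"linear":[0,0,0],"roll":0,"claw":-0.2},
    {"linear":[0,0,0],"roll":0,"claw":-0.2},
    {"linear":[0,0,0],"roll":0,"claw":-0.2},
  ],
)

```text
time_s: 29.65
ee_pos: [0.462, 0.2953, 0.0151]
tool_rot: [2.401, 2.024, 0.004]
ft_force: [-2.0, -1.3, 4.7]
gripper_width: 0.574
```

Call:
send_rows(
  increments=[
    {"linear":[0,0,-0.05],"roll":0,"claw":0.3},
    {"linear":[0,0,0],"roll":0,"claw":0.3},
    {"linear":[0,0,0],"roll":0,"claw":0.3},
    {"linear":[0,0,0],"roll":0,"claw":0.3},
    {"linear":[0,0,-1],"roll":0,"claw":0.3},
    {"linear":[0,0,-2.5],"roll":0,"claw":0.3},
    {"linear":[0,0,-4],"roll":0,"claw":0.3},
    {"linear":[0,0,-4],"roll":0,"claw":0.3},
  ],
)

```text
time_s: 30.32
ee_pos: [0.4606, 0.2945, 0.1302]
tool_rot: [2.402, 2.024, -0.002]
ft_force: [1.3, 0.4, 0.3]
gripper_width: 0.654
```

Call:
send_rows(
  increments=[
    {"linear":[0,0,-3],"roll":0.12,"claw":0.3},
    {"linear":[0,0,0],"roll":0.12,"claw":0.3},
    {"linear":[0,0,0],"roll":0.12,"claw":0.3},
    {"linear":[0,0,0],"roll":0.12,"claw":0.3},
    {"linear":[0,0,0],"roll":0.12,"claw":0.3},
    {"linear":[0,0,0],"roll":0.12,"claw":0.3},
    {"linear":[0.1,2,0],"roll":0,"claw":0.4},
    {"linear":[0.2,3,0],"roll":0,"claw":0.4},
  ],
)

```text
time_s: 30.98
ee_pos: [0.4946, 0.2594, 0.161]
tool_rot: [-2.959, -1.054, -0.005]
ft_force: [0.2, 0.9, 0.0]
gripper_width: 0.697
```

Call:
send_rows(
  increments=[
    {"linear":[0.2,3.4,0],"roll":0,"claw":0.4},
    {"linear":[0.2,3.4,0],"roll":0,"claw":0.4},
    {"linear":[0.2,3.4,0],"roll":0,"claw":0.4},
    {"linear":[0.2,3.4,0],"roll":0,"claw":0.4},
    {"linear":[0.2,3.4,0],"roll":0,"claw":0.4},
    {"linear":[0.2,3.4,0],"roll":0,"claw":0.4},
    {"linear":[0.2,3.4,0],"roll":0,"claw":0.4},
    {"linear":[0.1,2,0],"roll":0,"claw":0.4},
  ],
)

```text
time_s: 31.65
ee_pos: [0.6712, 0.0638, 0.1605]
tool_rot: [2.961, 1.044, 0.004]
ft_force: [0.1, 0.8, 0.0]
gripper_width: 0.701
```

```bash
python3 to.py .6756 .0586 .009 -.89
```

```text
t 31.65 pos [0.6712 0.0638 0.1605] yaw -0.893 tilt 0.003 w 65.9 q1 0.01 q6 0.90 F [0.1 0.8 0. ]
  roll -0.003 then lin cm [-0.02  0.64 15.15] | before roll [-1.000e-02  6.400e-01  1.515e+01] q6 after 0.98
```

Call:
send_rows(
  increments=[
    {"linear":[0,0.5,0.5],"roll":0,"claw":0.4},
    {"linear":[0,0,2],"roll":0,"claw":0.4},
    {"linear":[0,0,3],"roll":0,"claw":0.4},
    {"linear":[0,0,3],"roll":0,"claw":0.4},
    {"linear":[0,0,1.5],"roll":0,"claw":0.4},
    {"linear":[0,0,0.5],"roll":0,"claw":0.4},
    {"linear":[0,0,0],"roll":0,"claw":0.4},
    {"linear":[0,0,0],"roll":0,"claw":0.4},
  ],
)

```text
time_s: 32.32
ee_pos: [0.673, 0.0639, 0.0565]
tool_rot: [2.961, 1.049, 0.006]
ft_force: [0.2, -0.5, 0.3]
gripper_width: 0.701
```

Run:
```python
from to import *
p=arm.get_image('scene'); cv2.imwrite('pics/f.png',cv2.resize(p['color'][150:400,250:590,::-1],None,fx=2,fy=2))
from fit import fit
print(fit([p],'nail_brush',(.6756,.0586)))
to(.6756,.0586,.009,-.89)
```

```text
[0.6857, 0.0788, 2.305, np.float64(0.473), 1]
t 32.42 pos [0.6741 0.0636 0.058 ] yaw -0.890 tilt 0.006 w 66.2 q1 0.01 q6 0.90 F [-0.2  0.3 -0.6]
  roll 0.000 then lin cm [-0.22  0.47  4.9 ] | before roll [-0.22  0.47  4.9 ] q6 after 0.98
```

View pics/f.png

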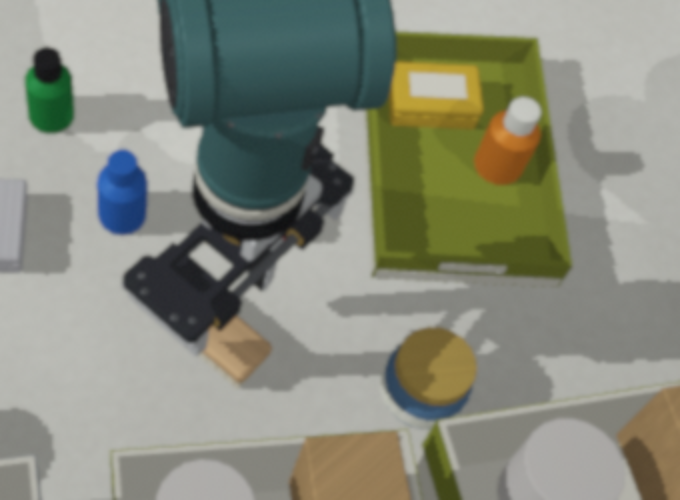

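Call:
send_rows(
  increments=[
    {"linear":[-0.2,0.45,0.6],"roll":0,"claw":0.4},
    {"linear":[0,0,1.5],"roll":0,"claw":0.4},
    {"linear":[0,0,1.5],"roll":0,"claw":0.4},
    {"linear":[0,0,0.8],"roll":0,"claw":0.4},
    {"linear":[0,0,0.3],"roll":0,"claw":0.4},
    {"linear":[0,0,0],"roll":0,"claw":0.4},
    {"linear":[0,0,0],"roll":0,"claw":-0.4},
    {"linear":[0,0,0],"roll":0,"claw":-0.4},
  ],
  force=20,
)

```text
time_s: 33.08
ee_pos: [0.675, 0.0584, 0.0096]
tool_rot: [2.96, 1.048, 0.007]
ft_force: [-0.4, 0.3, 0.1]
gripper_width: 0.594
```

Call:
send_rows(
  increments=[
    {"linear":[0,0,0],"roll":0,"claw":-0.4},
    {"linear":[0,0,0],"roll":0,"claw":-0.4},
    {"linear":[0,0,0],"roll":0,"claw":-0.4},
    {"linear":[0,0,0],"roll":0,"claw":-0.4},
    {"linear":[0,0,0],"roll":0,"claw":-0.4},
    {"linear":[0,0,0],"roll":0,"claw":-0.4},
    {"linear":[0,0,0],"roll":0,"claw":-0.4},
    {"linear":[0,0,0],"roll":0,"claw":-0.4},
  ],
)

```text
time_s: 33.75
ee_pos: [0.6748, 0.0583, 0.0093]
tool_rot: [2.96, 1.048, 0.006]
ft_force: [0.2, 0.1, 5.5]
gripper_width: 0.444
```

Call:
send_rows(
  increments=[
    {"linear":[0,0,-1],"roll":0,"claw":-0.4},
    {"linear":[0,0,-2],"roll":0,"claw":-0.4},
    {"linear":[0,0,-3],"roll":0,"claw":-0.4},
    {"linear":[0,0,-4],"roll":0,"claw":-0.4},
    {"linear":[0,0,-3],"roll":0,"claw":-0.4},
    {"linear":[0,0,-1],"roll":0,"claw":-0.4},
    {"linear":[0,0,0],"roll":0,"claw":-0.4},
    {"linear":[0,0,0],"roll":0,"claw":-0.4},
  ],
)

```text
time_s: 34.42
ee_pos: [0.6731, 0.0585, 0.1468]
tool_rot: [-2.961, -1.048, -0.0]
ft_force: [-0.8, -0.0, -1.5]
gripper_width: 0.444
```

```bash
python3 to.py .5817 .2726 .14 -.17
```

```text
t 34.42 pos [0.6731 0.0585 0.1468] yaw -0.890 tilt 0.001 w 41.7 q1 0.00 q6 0.89 F [-0.8 -0.  -1.5]
  roll -0.720 then lin cm [ 19.56 -12.64   0.69] | before roll [  6.37 -22.4    0.69] q6 after 0.61
```

Call:
send_rows(
  increments=[
    {"linear":[0,0,0],"roll":-0.12,"claw":-0.4},
    {"linear":[0,0,0],"roll":-0.12,"claw":-0.4},
    {"linear":[0,0,0],"roll":-0.12,"claw":-0.4},
    {"linear":[0,0,0],"roll":-0.12,"claw":-0.4},
    {"linear":[0,0,0],"roll":-0.12,"claw":-0.4},
    {"linear":[0,0,0],"roll":-0.12,"claw":-0.4},
    {"linear":[1.3,-0.8,0],"roll":0,"claw":-0.4},
    {"linear":[2.4,-1.55,0],"roll":0,"claw":-0.4},
  ],
)

```text
time_s: 35.08
ee_pos: [0.6556, 0.0971, 0.1437]
tool_rot: [-2.408, -2.014, 0.006]
ft_force: [-0.1, 0.2, -0.0]
gripper_width: 0.444
```

Call:
send_rows(
  increments=[
    {"linear":[2.8,-1.8,0],"roll":0,"claw":-0.4},
    {"linear":[2.8,-1.8,0],"roll":0,"claw":-0.4},
    {"linear":[2.8,-1.8,0],"roll":0,"claw":-0.4},
    {"linear":[2.8,-1.8,0],"roll":0,"claw":-0.4},
    {"linear":[2.4,-1.6,0],"roll":0,"claw":-0.4},
    {"linear":[1.6,-1.0,0],"roll":0,"claw":-0.4},
    {"linear":[0.6,-0.4,0],"roll":0,"claw":-0.4},
    {"linear":[0,0,0],"roll":0,"claw":-0.4},
  ],
)

```text
time_s: 35.75
ee_pos: [0.5808, 0.2737, 0.1458]
tool_rot: [-2.4, -2.026, 0.003]
ft_force: [0.3, -0.9, -0.9]
gripper_width: 0.441
```

```bash
python3 to.py .5817 .2726 .0155 -.17
```

```text
t 35.75 pos [0.5808 0.2737 0.1458] yaw -0.169 tilt 0.002 w 41.4 q1 0.35 q6 0.52 F [ 0.3 -0.9 -0.9]
  roll 0.001 then lin cm [-0.09  0.13 13.03] | before roll [-0.09  0.13 13.03] q6 after 0.61
```

Call:
send_rows(
  increments=[
    {"linear":[0,0,1],"roll":0,"claw":-0.4},
    {"linear":[0,0,2.5],"roll":0,"claw":-0.4},
    {"linear":[0,0,3],"roll":0,"claw":-0.4},
    {"linear":[0,0,3],"roll":0,"claw":-0.4},
    {"linear":[0,0,1.8],"roll":0,"claw":-0.4},
    {"linear":[0,0,0.8],"roll":0,"claw":-0.4},
    {"linear":[0,0,0.3],"roll":0,"claw":-0.4},
    {"linear":[0,0,0],"roll":0,"claw":-0.4},
  ],
)

```text
time_s: 36.42
ee_pos: [0.5836, 0.2707, 0.0234]
tool_rot: [2.404, 2.022, 0.001]
ft_force: [0.1, -0.4, 0.1]
gripper_width: 0.448
```

Call:
send_rows(
  increments=[
    {"linear":[0,0,0.1],"roll":0,"claw":-0.4},
    {"linear":[0,0,0.1],"roll":0,"claw":-0.4},
    {"linear":[0,0,0.1],"roll":0,"claw":-0.4},
    {"linear":[0,0,0],"roll":0,"claw":-0.4},
    {"linear":[0,0,0],"roll":0,"claw":-0.4},
    {"linear":[0,0,0],"roll":0,"claw":-0.4},
    {"linear":[0,0,0],"roll":0,"claw":-0.4},
    {"linear":[0,0,0],"roll":0,"claw":-0.4},
  ],
)

```text
time_s: 37.08
ee_pos: [0.5835, 0.272, 0.0213]
tool_rot: [2.401, 2.024, 0.003]
ft_force: [0.6, -0.4, -0.9]
gripper_width: 0.445
```

```bash
python3 to.py .5817 .2726 .0155 -.17
```

```text
t 37.08 pos [0.5835 0.272  0.0213] yaw -0.170 tilt 0.002 w 41.8 q1 0.35 q6 0.52 F [ 0.6 -0.4 -0.9]
  roll -0.000 then lin cm [ 0.03 -0.19  0.58] | before roll [ 0.03 -0.19  0.58] q6 after 0.61
```

Call:
send_rows(
  increments=[
    {"linear":[0,0,0.1],"roll":0,"claw":-0.4},
    {"linear":[0,0,0.1],"roll":0,"claw":-0.4},
    {"linear":[0,0,0.1],"roll":0,"claw":-0.4},
    {"linear":[0,0,0.1],"roll":0,"claw":-0.4},
    {"linear":[0,0,0.1],"roll":0,"claw":-0.4},
    {"linear":[0,0,0],"roll":0,"claw":-0.4},
    {"linear":[0,0,0],"roll":0,"claw":-0.4},
    {"linear":[0,0,0],"roll":0,"claw":-0.4},
  ],
)

```text
time_s: 37.75
ee_pos: [0.5835, 0.2719, 0.0162]
tool_rot: [2.402, 2.024, 0.003]
ft_force: [-0.2, 0.4, -0.7]
gripper_width: 0.447
```

Call:
send_rows(
  increments=[
    {"linear":[0,0,0.05],"roll":0,"claw":-0.4},
    {"linear":[0,0,0.05],"roll":0,"claw":-0.4},
    {"linear":[0,0,0],"roll":0,"claw":-0.4},
    {"linear":[0,0,0],"roll":0,"claw":-0.4},
    {"linear":[0,0,0],"roll":0,"claw":-0.4},
    {"linear":[0,0,0],"roll":0,"claw":-0.4},
    {"linear":[0,0,0],"roll":0,"claw":-0.4},
    {"linear":[0,0,0],"roll":0,"claw":-0.4},
  ],
)

```text
time_s: 38.42
ee_pos: [0.5835, 0.2719, 0.0152]
tool_rot: [2.402, 2.024, 0.003]
ft_force: [-0.3, 0.5, -1.4]
gripper_width: 0.445
```

Call:
send_rows(
  increments=[
    {"linear":[0,0,0.05],"roll":0,"claw":-0.4},
    {"linear":[0,0,0.05],"roll":0,"claw":-0.4},
    {"linear":[0,0,0.03],"roll":0,"claw":-0.4},
    {"linear":[0,0,0],"roll":0,"claw":-0.4},
    {"linear":[0,0,0],"roll":0,"claw":-0.4},
    {"linear":[0,0,0],"roll":0,"claw":-0.4},
    {"linear":[0,0,0],"roll":0,"claw":-0.4},
    {"linear":[0,0,0],"roll":0,"claw":-0.4},
  ],
)

```text
time_s: 39.08
ee_pos: [0.5835, 0.2718, 0.0143]
tool_rot: [2.401, 2.024, 0.003]
ft_force: [-1.3, -1.6, 4.2]
gripper_width: 0.442
```

Call:
send_rows(
  increments=[
    {"linear":[0,0,-0.05],"roll":0,"claw":0.1},
    {"linear":[0,0,0],"roll":0,"claw":0.1},
    {"linear":[0,0,0],"roll":0,"claw":0.1},
    {"linear":[0,0,0],"roll":0,"claw":0.1},
    {"linear":[0,0,-1],"roll":0,"claw":0.1},
    {"linear":[0,0,-2.5],"roll":0,"claw":0.1},
    {"linear":[0,0,-4],"roll":0,"claw":0.1},
    {"linear":[0,0,-4],"roll":0,"claw":0.1},
  ],
)

```text
time_s: 39.75
ee_pos: [0.582, 0.2714, 0.1294]
tool_rot: [-2.402, -2.024, 0.003]
ft_force: [0.5, -0.3, 0.2]
gripper_width: 0.552
```

Call:
send_rows(
  increments=[
    {"linear":[0,0,-3],"roll":0,"claw":0.1},
    {"linear":[-1.5,-0.4,0],"roll":0,"claw":0.4},
    {"linear":[-2.9,-0.8,0],"roll":0,"claw":0.4},
    {"linear":[-2.9,-0.8,0],"roll":0,"claw":0.4},
    {"linear":[-2.9,-0.8,0],"roll":0,"claw":0.4},
    {"linear":[-2.9,-0.8,0],"roll":0,"claw":0.4},
    {"linear":[-2.9,-0.8,0],"roll":0,"claw":0.4},
    {"linear":[-2.9,-0.8,0],"roll":0,"claw":0.4},
  ],
)

```text
time_s: 40.42
ee_pos: [0.4992, 0.0933, 0.16]
tool_rot: [2.4, 2.024, 0.005]
ft_force: [-0.7, -0.0, 0.1]
gripper_width: 0.698
```

Call:
send_rows(
  increments=[
    {"linear":[-2.9,-0.8,0],"roll":0,"claw":0.4},
    {"linear":[-2.9,-0.8,0],"roll":0,"claw":0.4},
    {"linear":[-2.9,-0.8,0],"roll":0,"claw":0.4},
    {"linear":[-2.9,-0.8,0],"roll":0,"claw":0.4},
    {"linear":[-2.9,-0.8,0],"roll":0,"claw":0.4},
    {"linear":[-1.5,-0.4,0],"roll":0,"claw":0.4},
    {"linear":[0,0,0],"roll":0,"claw":0.4},
    {"linear":[0,0,0],"roll":0,"claw":0.4},
  ],
)

```text
time_s: 41.08
ee_pos: [0.4295, -0.0562, 0.1597]
tool_rot: [2.403, 2.021, 0.005]
ft_force: [-1.3, 0.3, 0.0]
gripper_width: 0.705
```

Run:
```python
from to import *
from fit import fit
p=arm.get_image('scene'); cv2.imwrite('pics/g.png',cv2.resize(p['color'][120:370,200:560,::-1],None,fx=2,fy=2))
t=arm.get_image('top')
print(fit([p],'green_bottle',(.4289,-.0582)),fit([p,t],'red_tin',(.545,.1263)))
to(.4289,-.0582,.0255,-.17)
```

```text
[0.4286, -0.0588, 0.148, np.float64(0.924), 1] [0.5447, 0.1265, -0.245, np.float64(0.915), 2]
t 41.33 pos [ 0.4298 -0.0549  0.1589] yaw -0.169 tilt 0.002 w 65.9 q1 -0.26 q6 -0.09 F [0.8 0.1 0.1]
  roll 0.001 then lin cm [-0.35 -0.06 13.34] | before roll [-0.35 -0.06 13.34] q6 after 0.04
```

View pics/g.png

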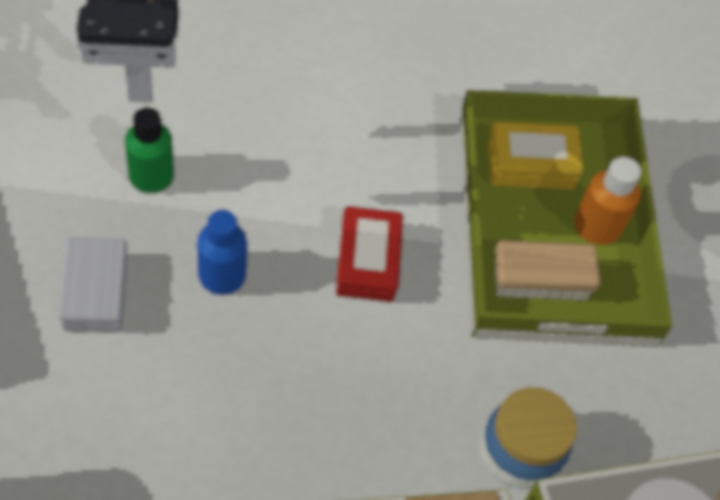

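Call:
send_rows(
  increments=[
    {"linear":[-0.35,-0.05,0],"roll":0,"claw":0.4},
    {"linear":[0,0,1.5],"roll":0,"claw":0.4},
    {"linear":[0,0,3],"roll":0,"claw":0.4},
    {"linear":[0,0,3],"roll":0,"claw":0.4},
    {"linear":[0,0,2.5],"roll":0,"claw":0.4},
    {"linear":[0,0,1.5],"roll":0,"claw":0.4},
    {"linear":[0,0,0],"roll":0,"claw":0.4},
    {"linear":[0,0,0],"roll":0,"claw":0.4},
  ],
)

```text
time_s: 42.0
ee_pos: [0.428, -0.0588, 0.0433]
tool_rot: [-2.401, -2.025, -0.001]
ft_force: [0.3, 0.3, 1.1]
gripper_width: 0.699
```

```bash
python3 to.py .4287 -.0585 .0255 -.17
```

```text
t 42.00 pos [ 0.428  -0.0588  0.0433] yaw -0.170 tilt 0.001 w 65.7 q1 -0.27 q6 -0.10 F [0.3 0.3 1.1]
  roll 0.000 then lin cm [0.04 0.06 1.78] | before roll [0.04 0.06 1.78] q6 after 0.03
```

Call:
send_rows(
  increments=[
    {"linear":[0,0,1],"roll":0,"claw":0.4},
    {"linear":[0,0,0.7],"roll":0,"claw":0.4},
    {"linear":[0,0,0],"roll":0,"claw":0.4},
    {"linear":[0,0,0],"roll":0,"claw":-0.4},
    {"linear":[0,0,0],"roll":0,"claw":-0.4},
    {"linear":[0,0,0],"roll":0,"claw":-0.4},
    {"linear":[0,0,0],"roll":0,"claw":-0.4},
    {"linear":[0,0,0],"roll":0,"claw":-0.4},
  ],
  force=20,
)

```text
time_s: 42.67
ee_pos: [0.4291, -0.0593, 0.0275]
tool_rot: [2.401, 2.023, 0.004]
ft_force: [-0.4, -0.2, 0.8]
gripper_width: 0.465
```

Call:
send_rows(
  increments=[
    {"linear":[0,0,0],"roll":0,"claw":-0.4},
    {"linear":[0,0,-1],"roll":0,"claw":-0.4},
    {"linear":[0,0,-2],"roll":0,"claw":-0.4},
    {"linear":[0,0,-3],"roll":0,"claw":-0.4},
    {"linear":[0,0,-4],"roll":0,"claw":-0.4},
    {"linear":[0,0,-3],"roll":0,"claw":-0.4},
    {"linear":[0,0,-1],"roll":0,"claw":-0.4},
    {"linear":[0,0,0],"roll":0,"claw":-0.4},
  ],
)

```text
time_s: 43.33
ee_pos: [0.4301, -0.0597, 0.1704]
tool_rot: [2.397, 2.02, 0.009]
ft_force: [0.3, -0.9, -0.9]
gripper_width: 0.468
```

```bash
python3 to.py .4692 -.3241 .032 -.17
```

```text
t 43.33 pos [ 0.4301 -0.0597  0.1704] yaw -0.170 tilt 0.009 w 44.0 q1 -0.27 q6 -0.10 F [ 0.3 -0.9 -0.9]
  roll -0.000 then lin cm [-25.4    8.21  13.91] | before roll [-25.39   8.22  13.91] q6 after -0.43
```

Call:
send_rows(
  increments=[
    {"linear":[-1.4,0.45,0],"roll":0,"claw":-0.4},
    {"linear":[-2.8,0.9,0],"roll":0,"claw":-0.4},
    {"linear":[-3,1,0],"roll":0,"claw":-0.4},
    {"linear":[-3,1,0],"roll":0,"claw":-0.4},
    {"linear":[-3,1,0],"roll":0,"claw":-0.4},
    {"linear":[-3,1,0],"roll":0,"claw":-0.4},
    {"linear":[-3,1,0],"roll":0,"claw":-0.4},
    {"linear":[-3,0.9,0],"roll":0,"claw":-0.4},
  ],
)

```text
time_s: 44.0
ee_pos: [0.4608, -0.2908, 0.1631]
tool_rot: [-2.399, -2.021, -0.001]
ft_force: [1.2, 0.7, -1.8]
gripper_width: 0.462
```

Call:
send_rows(
  increments=[
    {"linear":[-2.2,0.7,0],"roll":0,"claw":-0.4},
    {"linear":[-1,0.3,0.5],"roll":0,"claw":-0.4},
    {"linear":[0,0,2],"roll":0,"claw":-0.4},
    {"linear":[0,0,3],"roll":0,"claw":-0.4},
    {"linear":[0,0,3],"roll":0,"claw":-0.4},
    {"linear":[0,0,2],"roll":0,"claw":-0.4},
    {"linear":[0,0,1],"roll":0,"claw":-0.4},
    {"linear":[0,0,0],"roll":0,"claw":-0.4},
  ],
)

```text
time_s: 44.67
ee_pos: [0.464, -0.3205, 0.0467]
tool_rot: [-2.395, -2.019, -0.001]
ft_force: [-0.8, -0.2, -1.0]
gripper_width: 0.464
```

```bash
python3 to.py .4692 -.3241 .033 -.17
```

```text
t 44.67 pos [ 0.464  -0.3205  0.0467] yaw -0.170 tilt 0.009 w 43.7 q1 -0.71 q6 -0.54 F [-0.8 -0.2 -1. ]
  roll 0.000 then lin cm [-0.28  0.58  1.37] | before roll [-0.28  0.58  1.37] q6 after -0.43
```

Call:
send_rows(
  increments=[
    {"linear":[0,0,0.4],"roll":0,"claw":-0.4},
    {"linear":[0,0,0.3],"roll":0,"claw":-0.4},
    {"linear":[0,0,0.2],"roll":0,"claw":-0.4},
    {"linear":[0,0,0.1],"roll":0,"claw":-0.4},
    {"linear":[0,0,0],"roll":0,"claw":-0.4},
    {"linear":[0,0,0],"roll":0,"claw":-0.4},
    {"linear":[0,0,0],"roll":0,"claw":-0.4},
    {"linear":[0,0,0],"roll":0,"claw":-0.4},
  ],
)

```text
time_s: 45.33
ee_pos: [0.467, -0.3237, 0.0423]
tool_rot: [2.401, 2.023, 0.003]
ft_force: [0.5, 0.8, -0.9]
gripper_width: 0.462
```

```bash
python3 to.py .4692 -.3241 .033 -.17
```

```text
t 45.33 pos [ 0.467  -0.3237  0.0423] yaw -0.170 tilt 0.003 w 43.5 q1 -0.71 q6 -0.54 F [ 0.5  0.8 -0.9]
  roll -0.000 then lin cm [-0.01  0.22  0.93] | before roll [-0.01  0.22  0.93] q6 after -0.43
```

Call:
send_rows(
  increments=[
    {"linear":[0,0,0.2],"roll":0,"claw":-0.4},
    {"linear":[0,0,0.2],"roll":0,"claw":-0.4},
    {"linear":[0,0,0.2],"roll":0,"claw":-0.4},
    {"linear":[0,0,0.1],"roll":0,"claw":-0.4},
    {"linear":[0,0,0],"roll":0,"claw":-0.4},
    {"linear":[0,0,0],"roll":0,"claw":-0.4},
    {"linear":[0,0,0],"roll":0,"claw":-0.4},
    {"linear":[0,0,0],"roll":0,"claw":-0.4},
  ],
)

```text
time_s: 46.0
ee_pos: [0.4669, -0.3235, 0.035]
tool_rot: [2.401, 2.024, 0.003]
ft_force: [0.6, -0.4, -1.2]
gripper_width: 0.464
```

Call:
send_rows(
  increments=[
    {"linear":[0,0,0.05],"roll":0,"claw":-0.4},
    {"linear":[0,0,0.05],"roll":0,"claw":-0.4},
    {"linear":[0,0,0],"roll":0,"claw":-0.4},
    {"linear":[0,0,0],"roll":0,"claw":-0.4},
    {"linear":[0,0,0],"roll":0,"claw":-0.4},
    {"linear":[0,0,0],"roll":0,"claw":-0.4},
    {"linear":[0,0,0],"roll":0,"claw":-0.4},
    {"linear":[0,0,0],"roll":0,"claw":-0.4},
  ],
)

```text
time_s: 46.67
ee_pos: [0.4669, -0.3235, 0.0339]
tool_rot: [2.401, 2.024, 0.003]
ft_force: [-0.4, 1.0, -0.4]
gripper_width: 0.463
```

Call:
send_rows(
  increments=[
    {"linear":[0,0,0.05],"roll":0,"claw":-0.4},
    {"linear":[0,0,0.05],"roll":0,"claw":-0.4},
    {"linear":[0,0,0.03],"roll":0,"claw":-0.4},
    {"linear":[0,0,0],"roll":0,"claw":-0.4},
    {"linear":[0,0,0],"roll":0,"claw":-0.4},
    {"linear":[0,0,0],"roll":0,"claw":-0.4},
    {"linear":[0,0,0],"roll":0,"claw":-0.4},
    {"linear":[0,0,0],"roll":0,"claw":-0.4},
  ],
)

```text
time_s: 47.33
ee_pos: [0.4668, -0.3235, 0.0326]
tool_rot: [2.402, 2.024, 0.003]
ft_force: [0.6, 0.6, -1.4]
gripper_width: 0.468
```

Call:
send_rows(
  increments=[
    {"linear":[0,0,0.05],"roll":0,"claw":-0.4},
    {"linear":[0,0,0.05],"roll":0,"claw":-0.4},
    {"linear":[0,0,0],"roll":0,"claw":-0.4},
    {"linear":[0,0,0],"roll":0,"claw":-0.4},
    {"linear":[0,0,0],"roll":0,"claw":-0.4},
    {"linear":[0,0,0],"roll":0,"claw":-0.4},
    {"linear":[0,0,0],"roll":0,"claw":-0.4},
    {"linear":[0,0,0],"roll":0,"claw":-0.4},
  ],
)

```text
time_s: 48.0
ee_pos: [0.4669, -0.3236, 0.0324]
tool_rot: [2.401, 2.023, 0.003]
ft_force: [-2.9, 1.9, 4.8]
gripper_width: 0.467
```

Call:
send_rows(
  increments=[
    {"linear":[0,0,-0.05],"roll":0,"claw":0.2},
    {"linear":[0,0,0],"roll":0,"claw":0.2},
    {"linear":[0,0,0],"roll":0,"claw":0.2},
    {"linear":[0,0,0],"roll":0,"claw":0.2},
    {"linear":[0,0,-1],"roll":0,"claw":0.2},
    {"linear":[0,0,-2.5],"roll":0,"claw":0.2},
    {"linear":[0,0,-4],"roll":0,"claw":0.2},
    {"linear":[0,0,-4],"roll":0,"claw":0.2},
  ],
)

```text
time_s: 48.67
ee_pos: [0.4657, -0.3228, 0.1473]
tool_rot: [-2.401, -2.023, -0.002]
ft_force: [-0.2, -0.8, 0.1]
gripper_width: 0.599
```

Call:
send_rows(
  increments=[
    {"linear":[0,0,-2],"roll":0.125,"claw":0.2},
    {"linear":[0,0,0],"roll":0.125,"claw":0.6},
    {"linear":[0,0,0],"roll":0.125,"claw":0.6},
    {"linear":[0,0,0],"roll":0.125,"claw":0.6},
    {"linear":[0,0,0],"roll":0.125,"claw":0.6},
    {"linear":[0,0,0],"roll":0.125,"claw":0.6},
    {"linear":[0,0,0],"roll":0.125,"claw":0.6},
    {"linear":[0,0,0],"roll":0.125,"claw":0.6},
  ],
)

```text
time_s: 49.33
ee_pos: [0.4666, -0.3236, 0.1678]
tool_rot: [3.08, 0.615, 0.004]
ft_force: [-0.4, 0.1, 0.3]
gripper_width: 0.8
```

Call:
send_rows(
  increments=[
    {"linear":[0,0,0],"roll":0.125,"claw":0.6},
    {"linear":[0,0,0],"roll":0.125,"claw":0.6},
    {"linear":[0,0,0],"roll":0.125,"claw":0.6},
    {"linear":[0,0,0],"roll":0.125,"claw":0.6},
    {"linear":[0,0,0],"roll":0.125,"claw":0.6},
    {"linear":[0,0,0],"roll":0.023,"claw":0.6},
    {"linear":[-0.1,-1.6,0],"roll":0,"claw":0.6},
    {"linear":[-0.2,-3,0],"roll":0,"claw":0.6},
  ],
)

```text
time_s: 50.0
ee_pos: [0.4746, -0.2792, 0.1671]
tool_rot: [3.117, -0.39, 0.003]
ft_force: [0.7, 0.7, -0.1]
gripper_width: 0.802
```

Call:
send_rows(
  increments=[
    {"linear":[-0.25,-3.3,0],"roll":0,"claw":0.6},
    {"linear":[-0.25,-3.3,0],"roll":0,"claw":0.6},
    {"linear":[-0.25,-3.3,0],"roll":0,"claw":0.6},
    {"linear":[-0.25,-3.3,0],"roll":0,"claw":0.6},
    {"linear":[-0.25,-3.3,0],"roll":0,"claw":0.6},
    {"linear":[-0.25,-3.3,0],"roll":0,"claw":0.6},
    {"linear":[-0.25,-3.3,0],"roll":0,"claw":0.6},
    {"linear":[-0.25,-3.3,0],"roll":0,"claw":0.6},
  ],
)

```text
time_s: 50.67
ee_pos: [0.5198, -0.0145, 0.1678]
tool_rot: [-3.117, 0.382, -0.004]
ft_force: [1.0, -0.4, -0.3]
gripper_width: 0.799
```

Call:
send_rows(
  increments=[
    {"linear":[-0.25,-3.3,0],"roll":0,"claw":0.6},
    {"linear":[-0.25,-3.3,0],"roll":0,"claw":0.6},
    {"linear":[-0.25,-3.3,0],"roll":0,"claw":0.6},
    {"linear":[-0.2,-2.8,0],"roll":0,"claw":0.6},
    {"linear":[-0.1,-1.4,0],"roll":0,"claw":0.6},
    {"linear":[0,0,0],"roll":0,"claw":0.6},
    {"linear":[0,0,0],"roll":0,"claw":0.6},
    {"linear":[0,0,0],"roll":0,"claw":0.6},
  ],
)

```text
time_s: 51.33
ee_pos: [0.5443, 0.1208, 0.1675]
tool_rot: [3.117, -0.388, 0.003]
ft_force: [-0.0, -0.6, -0.3]
gripper_width: 0.801
```

Run:
```python
from to import *
p=arm.get_image('scene'); cv2.imwrite('pics/i.png',cv2.resize(p['color'][130:360,60:420,::-1],None,fx=2,fy=2))
to(.5447,.1265,.009,-1.816)
```

```text
t 51.38 pos [0.5444 0.1205 0.1675] yaw -1.820 tilt 0.002 w 75.2 q1 0.12 q6 1.94 F [ 0.1 -0.7 -0.3]
  roll -0.004 then lin cm [-0.15 -0.59 15.85] | before roll [-0.15 -0.59 15.85] q6 after 2.04
```

View pics/i.png

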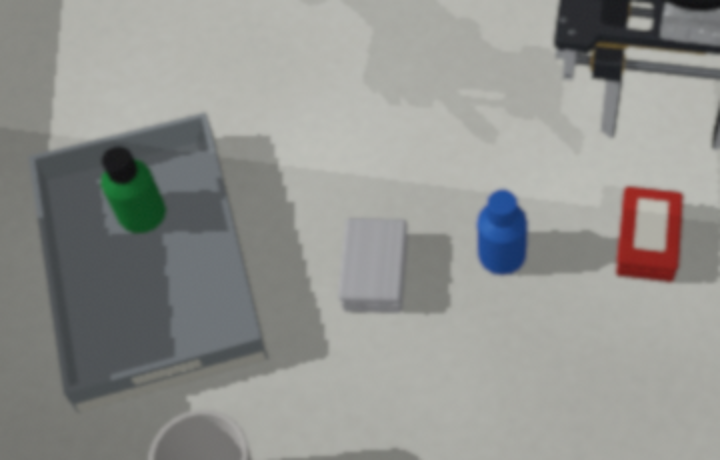

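Call:
send_rows(
  increments=[
    {"linear":[-0.15,-0.6,0.5],"roll":0,"claw":0.6},
    {"linear":[0,0,2.5],"roll":0,"claw":0.6},
    {"linear":[0,0,3],"roll":0,"claw":0.6},
    {"linear":[0,0,3],"roll":0,"claw":0.6},
    {"linear":[0,0,2],"roll":0,"claw":0.6},
    {"linear":[0,0,1],"roll":0,"claw":0.6},
    {"linear":[0,0,0],"roll":0,"claw":0.6},
    {"linear":[0,0,0],"roll":0,"claw":0.6},
  ],
)

```text
time_s: 52.05
ee_pos: [0.545, 0.1277, 0.0477]
tool_rot: [-3.117, 0.389, -0.003]
ft_force: [0.7, -0.2, -0.2]
gripper_width: 0.799
```

```bash
python3 to.py .5447 .1265 .009 -1.818
```

```text
t 52.05 pos [0.545  0.1277 0.0477] yaw -1.819 tilt 0.002 w 75.1 q1 0.13 q6 1.95 F [ 0.7 -0.2 -0.2]
  roll -0.001 then lin cm [-0.01  0.13  3.87] | before roll [-0.01  0.13  3.87] q6 after 2.05
```

Call:
send_rows(
  increments=[
    {"linear":[0,0.1,1],"roll":0,"claw":0.6},
    {"linear":[0,0,1.5],"roll":0,"claw":0.6},
    {"linear":[0,0,1],"roll":0,"claw":0.6},
    {"linear":[0,0,0.3],"roll":0,"claw":0.6},
    {"linear":[0,0,0],"roll":0,"claw":0.6},
    {"linear":[0,0,0],"roll":0,"claw":0.6},
    {"linear":[0,0,0],"roll":0,"claw":-0.2},
    {"linear":[0,0,0],"roll":0,"claw":-0.2},
  ],
  force=20,
)

```text
time_s: 52.72
ee_pos: [0.5454, 0.1274, 0.0104]
tool_rot: [-3.116, 0.388, -0.006]
ft_force: [-0.3, -0.3, 0.2]
gripper_width: 0.692
```

Call:
send_rows(
  increments=[
    {"linear":[0,0,0],"roll":0,"claw":-0.2},
    {"linear":[0,0,0],"roll":0,"claw":-0.2},
    {"linear":[0,0,0],"roll":0,"claw":-0.2},
    {"linear":[0,0,0],"roll":0,"claw":-0.2},
    {"linear":[0,0,0],"roll":0,"claw":-0.2},
    {"linear":[0,0,0],"roll":0,"claw":-0.2},
    {"linear":[0,0,0],"roll":0,"claw":-0.2},
    {"linear":[0,0,0],"roll":0,"claw":-0.2},
  ],
)

```text
time_s: 53.38
ee_pos: [0.5451, 0.1271, 0.0101]
tool_rot: [-3.117, 0.388, -0.005]
ft_force: [-1.3, -0.7, 4.9]
gripper_width: 0.571
```

Call:
send_rows(
  increments=[
    {"linear":[0,0,-1],"roll":0,"claw":-0.2},
    {"linear":[0,0,-2],"roll":0,"claw":-0.2},
    {"linear":[0,0,-3],"roll":0,"claw":-0.2},
    {"linear":[0,0,-4],"roll":0,"claw":-0.2},
    {"linear":[0,0,-3],"roll":0,"claw":-0.2},
    {"linear":[0,0,-2],"roll":0,"claw":-0.2},
    {"linear":[0,0,0],"roll":0,"claw":-0.2},
    {"linear":[0,0,0],"roll":0,"claw":-0.2},
  ],
)

```text
time_s: 54.05
ee_pos: [0.5447, 0.1274, 0.1601]
tool_rot: [-3.116, 0.387, -0.006]
ft_force: [-0.2, 1.0, -1.8]
gripper_width: 0.571
```

```bash
python3 to.py .5674 -.3049 .0155 -1.377
```

```text
t 54.05 pos [0.5447 0.1274 0.1601] yaw -1.818 tilt 0.004 w 53.7 q1 0.13 q6 1.95 F [-0.2  1.  -1.8]
  roll -0.441 then lin cm [-6.15 42.89 14.34] | before roll [12.73 41.39 14.42] q6 after 0.88
```

Call:
send_rows(
  increments=[
    {"linear":[0,0,0],"roll":-0.11,"claw":-0.2},
    {"linear":[0,0,0],"roll":-0.11,"claw":-0.2},
    {"linear":[0,0,0],"roll":-0.11,"claw":-0.2},
    {"linear":[0,0,0],"roll":-0.11,"claw":-0.2},
    {"linear":[-0.2,1.4,0],"roll":0,"claw":-0.2},
    {"linear":[-0.4,2.8,0],"roll":0,"claw":-0.2},
    {"linear":[-0.45,3.2,0],"roll":0,"claw":-0.2},
    {"linear":[-0.45,3.2,0],"roll":0,"claw":-0.2},
  ],
)

```text
time_s: 54.72
ee_pos: [0.548, 0.0199, 0.1555]
tool_rot: [-3.125, -0.304, 0.007]
ft_force: [0.5, -0.5, -1.9]
gripper_width: 0.574
```

Call:
send_rows(
  increments=[
    {"linear":[-0.45,3.2,0],"roll":0,"claw":-0.2},
    {"linear":[-0.45,3.2,0],"roll":0,"claw":-0.2},
    {"linear":[-0.45,3.2,0],"roll":0,"claw":-0.2},
    {"linear":[-0.45,3.2,0],"roll":0,"claw":-0.2},
    {"linear":[-0.45,3.2,0],"roll":0,"claw":-0.2},
    {"linear":[-0.45,3.2,0],"roll":0,"claw":-0.2},
    {"linear":[-0.45,3.2,0],"roll":0,"claw":-0.2},
    {"linear":[-0.45,3.2,0],"roll":0,"claw":-0.2},
  ],
)

```text
time_s: 55.38
ee_pos: [0.5618, -0.2385, 0.1552]
tool_rot: [-3.123, -0.301, 0.005]
ft_force: [1.2, 1.3, 0.4]
gripper_width: 0.573
```

Call:
send_rows(
  increments=[
    {"linear":[-0.4,3.0,0],"roll":0,"claw":-0.2},
    {"linear":[-0.4,2.5,0],"roll":0,"claw":-0.2},
    {"linear":[-0.2,1.2,0],"roll":0,"claw":-0.2},
    {"linear":[0,0,1.5],"roll":0,"claw":-0.2},
    {"linear":[0,0,3],"roll":0,"claw":-0.2},
    {"linear":[0,0,2],"roll":0,"claw":-0.2},
    {"linear":[0,0,1],"roll":0,"claw":-0.2},
    {"linear":[0,0,0],"roll":0,"claw":-0.2},
  ],
)

```text
time_s: 56.05
ee_pos: [0.564, -0.303, 0.0785]
tool_rot: [-3.12, -0.302, 0.009]
ft_force: [0.5, -0.8, -1.4]
gripper_width: 0.572
```

```bash
python3 to.py .5674 -.3049 .0155 -1.377
```

```text
t 56.05 pos [ 0.564  -0.303   0.0785] yaw -1.378 tilt 0.009 w 53.7 q1 -0.58 q6 0.79 F [ 0.5 -0.8 -1.4]
  roll -0.001 then lin cm [0.33 0.3  6.3 ] | before roll [0.33 0.3  6.3 ] q6 after 0.88
```

Call:
send_rows(
  increments=[
    {"linear":[0,0,1.5],"roll":0,"claw":-0.2},
    {"linear":[0,0,2],"roll":0,"claw":-0.2},
    {"linear":[0,0,1.2],"roll":0,"claw":-0.2},
    {"linear":[0,0,0.5],"roll":0,"claw":-0.2},
    {"linear":[0,0,0.2],"roll":0,"claw":-0.2},
    {"linear":[0,0,0],"roll":0,"claw":-0.2},
    {"linear":[0,0,0],"roll":0,"claw":-0.2},
    {"linear":[0,0,0],"roll":0,"claw":-0.2},
  ],
)

```text
time_s: 56.72
ee_pos: [0.5676, -0.306, 0.0318]
tool_rot: [3.126, 0.302, 0.007]
ft_force: [-0.3, 0.1, -0.5]
gripper_width: 0.569
```

```bash
python3 to.py .5674 -.3049 .0155 -1.377
```

```text
t 56.72 pos [ 0.5676 -0.306   0.0318] yaw -1.378 tilt 0.004 w 53.5 q1 -0.58 q6 0.79 F [-0.3  0.1 -0.5]
  roll -0.001 then lin cm [-0.01 -0.11  1.63] | before roll [-0.01 -0.11  1.63] q6 after 0.88
```

Call:
send_rows(
  increments=[
    {"linear":[0,0,0.4],"roll":0,"claw":-0.2},
    {"linear":[0,0,0.4],"roll":0,"claw":-0.2},
    {"linear":[0,0,0.3],"roll":0,"claw":-0.2},
    {"linear":[0,0,0.2],"roll":0,"claw":-0.2},
    {"linear":[0,0,0.1],"roll":0,"claw":-0.2},
    {"linear":[0,0,0],"roll":0,"claw":-0.2},
    {"linear":[0,0,0],"roll":0,"claw":-0.2},
    {"linear":[0,0,0],"roll":0,"claw":-0.2},
  ],
)

```text
time_s: 57.38
ee_pos: [0.567, -0.3056, 0.0164]
tool_rot: [-3.127, -0.302, -0.004]
ft_force: [0.8, 0.6, 0.3]
gripper_width: 0.572
```

Call:
send_rows(
  increments=[
    {"linear":[0,0,0.05],"roll":0,"claw":-0.2},
    {"linear":[0,0,0.05],"roll":0,"claw":-0.2},
    {"linear":[0,0,0.05],"roll":0,"claw":-0.2},
    {"linear":[0,0,0],"roll":0,"claw":-0.2},
    {"linear":[0,0,0],"roll":0,"claw":-0.2},
    {"linear":[0,0,0],"roll":0,"claw":-0.2},
    {"linear":[0,0,0],"roll":0,"claw":-0.2},
    {"linear":[0,0,0],"roll":0,"claw":-0.2},
  ],
)

```text
time_s: 58.05
ee_pos: [0.567, -0.3056, 0.0151]
tool_rot: [3.127, 0.302, 0.004]
ft_force: [-0.5, 0.8, 1.4]
gripper_width: 0.575
```

Call:
send_rows(
  increments=[
    {"linear":[0,0,0.05],"roll":0,"claw":-0.2},
    {"linear":[0,0,0.03],"roll":0,"claw":-0.2},
    {"linear":[0,0,0],"roll":0,"claw":-0.2},
    {"linear":[0,0,0],"roll":0,"claw":-0.2},
    {"linear":[0,0,0],"roll":0,"claw":-0.2},
    {"linear":[0,0,0],"roll":0,"claw":-0.2},
    {"linear":[0,0,0],"roll":0,"claw":-0.2},
    {"linear":[0,0,0],"roll":0,"claw":-0.2},
  ],
)

```text
time_s: 58.72
ee_pos: [0.567, -0.3056, 0.0151]
tool_rot: [3.127, 0.302, 0.004]
ft_force: [-1.7, 0.8, 4.7]
gripper_width: 0.57
```

Call:
send_rows(
  increments=[
    {"linear":[0,0,-0.05],"roll":0,"claw":0.3},
    {"linear":[0,0,0],"roll":0,"claw":0.3},
    {"linear":[0,0,0],"roll":0,"claw":0.3},
    {"linear":[0,0,0],"roll":0,"claw":0.3},
    {"linear":[0,0,-1],"roll":0,"claw":0.3},
    {"linear":[0,0,-2.5],"roll":0,"claw":0.3},
    {"linear":[0,0,-4],"roll":0,"claw":0.3},
    {"linear":[0,0,-4],"roll":0,"claw":0.3},
  ],
)

```text
time_s: 59.38
ee_pos: [0.5655, -0.3049, 0.1294]
tool_rot: [-3.124, -0.302, 0.001]
ft_force: [0.6, -0.8, 1.1]
gripper_width: 0.648
```

```bash
python3 to.py .33 -.2 .22 -1.377
```

```text
t 59.38 pos [ 0.5655 -0.3049  0.1294] yaw -1.378 tilt 0.003 w 60.9 q1 -0.58 q6 0.79 F [ 0.6 -0.8  1.1]
  roll -0.001 then lin cm [-21.1  -14.85  -9.  ] | before roll [-21.12 -14.82  -9.  ] q6 after 0.83
```

Call:
send_rows(
  increments=[
    {"linear":[0,0,-4],"roll":0,"claw":0.3},
    {"linear":[0,0,-4],"roll":0,"claw":0.3},
    {"linear":[-2.2,-1.5,0],"roll":0,"claw":0.3},
    {"linear":[-2.6,-1.8,0],"roll":0,"claw":0.3},
    {"linear":[-2.6,-1.8,0],"roll":0,"claw":0.3},
    {"linear":[-2.6,-1.8,0],"roll":0,"claw":0.3},
    {"linear":[-2.6,-1.8,0],"roll":0,"claw":0.3},
    {"linear":[-2.6,-1.8,0],"roll":0,"claw":0.3},
  ],
)

```text
time_s: 60.05
ee_pos: [0.3958, -0.2309, 0.2098]
tool_rot: [3.127, 0.302, 0.004]
ft_force: [0.2, 0.1, 0.9]
gripper_width: 0.649
```

Call:
send_rows(
  increments=[
    {"linear":[-2.6,-1.8,0],"roll":0,"claw":0.3},
    {"linear":[-2.0,-1.5,0],"roll":0,"claw":0.3},
    {"linear":[0,0,0],"roll":0,"claw":0.3},
    {"linear":[0,0,0],"roll":0,"claw":0.3},
    {"linear":[0,0,0],"roll":0,"claw":0.3},
    {"linear":[0,0,0],"roll":0,"claw":0.3},
    {"linear":[0,0,0],"roll":0,"claw":0.3},
    {"linear":[0,0,0],"roll":0,"claw":0.3},
  ],
)

```text
time_s: 60.72
ee_pos: [0.3463, -0.2083, 0.2088]
tool_rot: [-3.126, -0.302, -0.002]
ft_force: [0.6, -0.2, -0.0]
gripper_width: 0.653
```

Run:
```python
from to import *
from fit import fit
p=arm.get_image('scene'); save(p,'z.png'); t=arm.get_image('top')
for n,x,z in(('amber_bottle',(.532,.339),.005),('yellow_tin',(.462,.295),.005),('nail_brush',(.5835,.272),.005),('green_bottle',(.467,-.3235),.005),('red_tin',(.567,-.3056),.005),('blue_bottle',(.542,-.005),0),('metal_tin',(.549,-.118),0)):
    print(n,fit([p,t],n,x,z))
```

```text
amber_bottle [0.5316, 0.3392, 0.224, np.float64(0.926), 2]
yellow_tin [0.4604, 0.2947, 1.39, np.float64(0.914), 2]
nail_brush [0.5825, 0.2721, 1.419, np.float64(0.91), 2]
green_bottle [0.4658, -0.3227, 0.138, np.float64(0.944), 2]
red_tin [0.5678, -0.3057, 3.362, np.float64(0.935), 2]
blue_bottle [0.5434, -0.0054, 0.176, np.float64(0.92), 2]
metal_tin [0.5482, -0.1185, -0.115, np.float64(0.937), 1]
```

View pics/z.png

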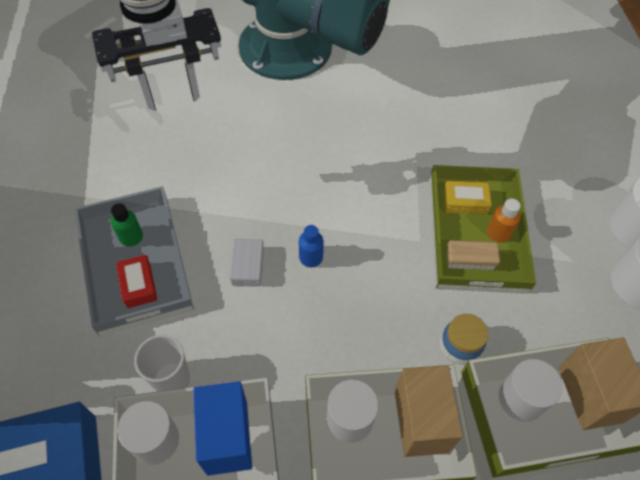

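The final picture shows the olive tray with the yellow tin (468,196), amber bottle (504,220) and brush (473,253). The grey tray holds the green bottle (125,225) and red tin (136,280). The blue bottle and metal tin have not moved, and the arm is clear.

```bash
python3 -c "
from bench import arm
print(arm.observe()['time_s']); print(arm.close_job())"
```

```text
61.5167
the job is handed in; nothing more can be done
None
```

Both guest kits are made up, and I handed the job in at 61.5 s. I placed the items in the order you listed:
- **Olive tray:** the amber bottle, yellow tin and nail brush.
- **Grey tray:** the green bottle and red tin.

I lowered each item until it touched the tray floor (about 5 N, 6 N for the amber bottle) before opening the gripper.

**Last checks:** fits to both camera views put all five items within about 2 mm of where I released them. Bottles are upright, tins and brush lie flat, and nothing rests on anything else. The blue bottle and metal tin are within about 1.5 mm of their starting positions, which is within measuring error. The metal tin's last fit used only one view.

**What went wrong on the way:**
- **Wrist limit:** a roll while carrying the amber bottle ran into the last joint's limit and tilted the tool by 0.042 rad. I corrected that to about 0.002 rad, with the bottle held clear of everything, before setting it down.
- **Refused command:** one move was rejected for a turn value just over the limit, so nothing moved, and I re-sent it with the correct value.
- **Brush check:** a check fit of the brush just before gripping it failed because the gripper hid it, so I used the earlier measurement and the grip was good.

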